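# Brush out the crucible, then hold it up in the tongs

### The arm

A 6-joint arm with a two-finger parallel gripper is mounted at the origin on a cart in front of the work surface, level with it; the furniture and walls round the work are solid. World frame = base frame: x ahead of the robot, y to its left, z up, the work surface at z = 0. Lengths are in m, angles in rad, forces in N, time in s.
With the tool pointing down it reaches from about 0.375 to 0.975 m from the base axis. Payload 3.8 kg.
Tool frame: the origin (TCP) lies on the front face of the gripper's body, between the roots of the fingers; the fingertips stand 64 mm ahead of it and the grasp point (between the pads) lies 45 mm ahead of it (arm.tcp_to_grasp is the distance from the TCP to the grasp point, in m); z points along the fingers, x is the direction in which the jaws open and shut, and the axes are right-handed (so a half turn about z gives the same grasp; the last joint's range is limited). The gripper opens to 88 mm and grips with 3 to 60 N. Pads are 18 mm wide; open, the fingers measure 123 mm over their backs; the gripper's body (75 mm by 187 mm) begins 45 mm behind the grasp point.
Start: joints at [1.132, 0.264, 1.604, -0, 1.274, -0.037], TCP at [0.264, 0.621, 0.303] pointing down, gripper open.
Joint ranges: [-2.63, 2.63], [-0.94, 2.18], [0.31, 2.57], [-1.31, 4.45], [0, 2.66], [-2.55, 2.55]. Speed limits (rad/s): [2.57, 2.57, 3.14, 3.14, 3.14, 3.14].

### API

Orientations are given as a rotation vector (axis times angle).
In Python, from workcell import arm gives the robot as it stands. The module is installed in compiled form; this text tells all that it offers.
- The arm moves only by the tool arm_command, never from a script. Its argument "commands" is a list of rows, each a list of 5 numbers: the shift along the tool's x, y, z in m, then the turn about the tool's z in degrees, then the opening, from -1 (shut) to 1 (fully open). A call has 1 to 5 rows; each row is the pose to reach, as a shift and turn from the pose commanded when the call began, along the tool's axes at that moment; what a row does not reach only later rows make up. A row lasts 1/8 s, in which the tool goes at most 62.5 mm and 10.7 degrees, less where a joint would pass 70% of its speed; a pose out of reach is approached as far as the arm can. A call with a gripper value outside its range is refused whole. The fingers move at their own pace and stop on an object; the grip force is fixed at half the most. Time passes only in rows, so rows that repeat a pose let the fingers close. It gives the time, the measured TCP pose, the force and the opening at its end, in the units of the state.
- arm.get_obs(): the state, without advancing time (a new reading comes with each control period).
- arm.capture(name): name is "scene" or "side" or "wrist"; returns a dict with "img" (400x640x3 uint8, red, green, blue), "intrinsics" (3x3 intrinsics, pixels), "R" (3x3) and "t" (3): a world point X has camera coordinates R X + t; the wrist camera has in their place "T_tool_cam" (4x4, takes a point from camera to tool coordinates, whose origin is the TCP and whose axes are the tool frame's). Camera axes: x right, y down, z forward; pixel columns grow to the right and rows downward; lengths in m; the calibration is good to about 2 mm. A picture is of the moment at which its call begins: read the wrist's pose just before it. There is no depth.
- arm.close_job(): hands the job in, once; it reports no verdict.
Trained networks look in a picture, given as the dict that the camera call returned (one of the last four; its "shot" number tells which), for a name from the list of things; names that differ only in an ending like _2 or _b are one class to them, and where a whole thing is asked for, a point or a joint stands for the part that bears it (a point fixed in the world has none). Each returns a list of dicts, best first, with "confidence" (0 to 1); they miss things now and then, are a little off and sometimes report something else, mostly with a low value. They report only what shows in the picture. A call takes as long as a camera call. They do not tell look-alikes from the thing itself.
- arm.boxes_of(target, picture): "at" ([x, y, z] in m, in world coordinates, good to about 4 mm: the middle of the surface that is visible of it).
- arm.pinpoint(target, picture): "at" ([x, y, z] in m, in world coordinates, good to about 4 mm: a listed point, or the origin of a listed thing).
The state is a dict: "t": time; "q": joint angles; "qvel": joint speeds; "effort": joint torques, N m; "tcp_pos": TCP position; "orientation": TCP orientation; "contact_force": force on the tool from outside, world axes, zero at the start; "moment": the same for the moment, N m; "grip_width": finger opening in m.
Only numpy, scipy, OpenCV 4.12 (cv2) and the standard library are available. Lean on these libraries where they do the work, as an engineer would, in place of code of your own. Each camera call takes 0.05 s, during which the arm holds its last target.

### The job

Brush out the crucible where it stands: with the bottle brush go down to its bottom, up to its mouth and down to the bottom again, then stand the brush back in its beaker. Then take the crucible tongs from their rest, close the jaws on the crucible below its rim and finish holding it up in the tongs, upright and still, at least 8 cm above the block. Never touch the crucible with the gripper itself, and leave everything else where it is; the program ends while holding.

Things in the scene. Friction and masses are not known exactly. Their poses are not given: they have to be found in the camera images.
- crucible_centre (a point): Centre (half-way up, on the axis) of the crucible: small white porcelain cup, 40 high, 28 to 56 g, loose on the grey block. Outside 31 across, rim 37 across on its top 5 mm (the tongs hold it below the rim, whose underside is 14 above this point). Open on top; bore 25 across, its floor 16 below this point, its mouth 20 above.
- crucible: The same crucible; origin at the centre of its underside, which rests on the block; z is its axis.
- block: Cooling block under the crucible: round, grey, 76 across, 35 high, fixed; origin under its centre. Tall blue boxes and a big instrument stand behind it and to its left.
- brush_grip (a point): Grip point of the bottle brush, on its axis, 115 above its lower end. Loose, upright, 140 long, 30 g: round, stiff white bristle head, flat-ended, 16 across, lowest 46 mm; thin stem; round wooden handle 14 across, from 86 to 140 above the lower end. It starts free-standing, head down, on the beaker's floor within 6 mm of its middle.
- brush_tip (a point): Lower end of the bottle brush (centre of the flat end of its head); z points up along the handle.
- beaker: Clear glass beaker in which the brush stands, fixed, behind the instruments; origin under its centre. 52 across at the rim, 68 high, 41 across inside, inner floor 3 above the origin.
- tongs_grip (a point): Where to take the steel crucible tongs: midway between the finger plates of the two arms, 102 above the bench at the start. Tongs lie level on a rest; x points to the jaws, y across the arms, z up. Plates 36 long along x, 18 high, 39 apart over their outsides when open, about 29 with the crucible held: squeeze along y. Loose, 90 g, balanced here; pivot 60 behind, tail ends 77 behind.
- tongs_jaws (a point): Midpoint between the jaws: 60 ahead of tongs_grip along its x and 42 below it. Each jaw is a shallow V plate, 10 high, 31 long along x, for the crucible's side below the rim. Open, the jaws are 56 apart in the middle, 41 at the V's ends, and pass down over the rim when centred. Tongs are 80 wide over the jaw arms.
- tongs: The tongs; origin and axes as point tongs_grip. The two arms swing on it. Squeezed only lightly it is held with the jaws still open wide enough for the rim (plates 36 apart or more).
- tongs_left (a joint): Angle of the tongs' left (+y) arm: 0 open (it springs open by itself), grows as it closes, about 0.09 on the crucible, 0.165 at most. 5 N a finger starts to close the arms, 8 N brings them onto the crucible, 20 to 40 N holds it firmly.
- tongs_right (a joint): The same for the right (-y) arm.
- rest: Fixed rest of the tongs: grey foot 110x50x8, two steel bars across it, 36 behind and 33 ahead of tongs_grip, 97 above the bench, with 9 mm upturned ends 42 (rear) and 68 (front) apart; free for fingers between the bars. Origin under its centre, below tongs_grip; x as the tongs' x.
- timer: Bystander: flat white square timer, 62x62x18, origin under its centre.
- tape_roll: Bystander: roll of tape lying flat, 52 across, 19 high, origin under its centre.
- vial: Bystander: small white vial with a cap, 16 across, 45 high, origin under its centre.
- petri_dish: Bystander: petri dish with lid, 62 across, 14 high, origin under its centre.
- bottle: Bystander: small white bottle with a screw cap, 40 across, 82 high, origin under its centre.
Mind the look-alikes: they are no part of the job. What is shaped like the beaker but orange or yellow is not meant.

How it is judged:
On the way, in this order (a step that is already met when the one before it is completed fails the run):
1. the brush reaches the bottom of the crucible (horizontal distance between brush_tip and crucible below 0.014 m and z of brush_tip in the frame of crucible between -0.005 and 0.014 m).
2. the brush is drawn up to the mouth (horizontal distance between brush_tip and crucible below 0.014 m and z of brush_tip in the frame of crucible above -0.005 m and z of brush_tip in the frame of crucible above 0.028 m).
3. the brush reaches the bottom again (all of step 1).
4. the brush stands in its beaker, let go (horizontal distance between brush_tip and beaker below 0.024 m and height (world z) of brush_tip below 0.03 m and contact force between the fingers and brush below 0.2 N), for 0.2 s.
5. the tongs, held by the fingers, grip the crucible (contact force between tongs and crucible above 0.5 N and contact force between the fingers and tongs above 1 N and distance between tongs_jaws and crucible_centre below 0.022 m), for 0.2 s.
At the end, for the whole second after the job is handed in: The crucible is gripped in the jaws (within 22 mm of its centre) of the tongs, which the fingers hold off the rest; underside at least 72 mm above the block, upright within 20 degrees, still, touching neither fingers nor arm; the brush head stands in the beaker (all of step 5 and height (world z) of crucible above 0.107 m and angle between crucible's own z axis and vertical below 0.35 rad and linear speed of crucible below 0.03 m/s and contact force between each of the fingers, the arm and crucible below 0.2 N and contact force between tongs and rest below 0.2 N and horizontal distance between brush_tip and beaker below 0.024 m and height (world z) of brush_tip below 0.03 m); the arm keeps its last pose, push and grip.
It fails at once if the gripper touches the crucible (contact force between any of the fingers, the arm and crucible above 0.5 N).
It fails at once if the crucible is tipped over (angle between crucible's own z axis and vertical above 0.6 rad).
It fails at once if a bystander is pushed away (more than 3 cm) (distance of any of timer, tape_roll, vial, petri_dish, bottle from where it was at the start of the episode above 0.03 m).
It also fails if it takes over 64 s, if anything falls off the work surface, if the arm or the gripper's body presses on something with over 40 N, if the wrist force passes 120 N, or if a joint passes its speed limit or range.

## Working session

There is one attempt and no reset: what is moved stays moved. The work goes in short steps, Python scripts to look and compute and a tool call to move; the robot and the scene stay as the last step left them, time stands still between calls to the robot, and variables do not carry over. Pictures are saved under pics/ and viewed, and the job is handed in when it is done.

Besides the shell and the picture viewer there is one more tool, called after "Request:" in YAML: its name, and indented under it one key for each argument. arm_command: Moves the arm, as the interface text tells. Its arguments: {"type":"object","properties":{"commands":{"type":"array","items":{"type":"array","items":{"type":"number"}}}},"required":["commands"]}

```bash
mkdir -p pics; ls; cat > h.py <<'E'
from workcell import arm
import numpy as np, cv2
from scipy.spatial.transform import Rotation as R
def save(p,name,crop=None,sc=1):
    im=p["img"][:,:,::-1]
    if crop: im=im[crop[1]:crop[3],crop[0]:crop[2]]
    if sc!=1: im=cv2.resize(im,None,fx=sc,fy=sc,interpolation=cv2.INTER_CUBIC)
    cv2.imwrite("pics/"+name+".png",im)
def proj(p,X,o=None):
    X=np.array(X,float)
    if "R" in p: c=p["R"]@X+p["t"]
    else:
        T=p["T_tool_cam"]; Rt=R.from_rotvec(o["orientation"]).as_matrix()
        c=T[:3,:3].T@(Rt.T@(X-np.array(o["tcp_pos"]))-T[:3,3])
    u=p["intrinsics"]@c
    return u[:2]/u[2]
def ray(p,uv,o=None):
    d=np.linalg.inv(p["intrinsics"])@np.array([uv[0],uv[1],1.])
    if "R" in p: return -p["R"].T@p["t"], p["R"].T@d
    T=p["T_tool_cam"]; Rt=R.from_rotvec(o["orientation"]).as_matrix()
    return Rt@T[:3,3]+np.array(o["tcp_pos"]), Rt@T[:3,:3]@d
def atz(p,uv,z,o=None):
    c,d=ray(p,uv,o); return c+d*(z-c[2])/d[2]
E
python3 - <<'E'
from h import *
o=arm.get_obs(); print({k:np.round(v,3) for k,v in o.items()}, arm.tcp_to_grasp)
print(R.from_rotvec(o["orientation"]).as_matrix().round(3))
for n in ["scene","side","wrist"]:
    p=arm.capture(n); save(p,n+"0")
    for t in ["crucible","block","beaker","brush_grip","brush_tip","tongs_grip","tongs_jaws","rest","crucible_centre","timer","tape_roll","vial","petri_dish","bottle"]:
        print(n,t,[(np.round(d["at"],3).tolist(),round(d["confidence"],2)) for d in arm.pinpoint(t,p)][:4])
E
```

```text
pics
{'t': np.float64(0.0), 'q': array([ 1.132,  0.265,  1.605, -0.   ,  1.274, -0.037]), 'qvel': array([ 0.001, -0.002, -0.001,  0.001, -0.001, -0.003]), 'effort': array([-2.0000e-03, -5.0212e+01, -3.5687e+01,  7.3000e-02,  3.0000e-02,
       -0.0000e+00]), 'tcp_pos': array([0.264, 0.621, 0.301]), 'orientation': array([ 2.619,  1.733, -0.003]), 'contact_force': array([ 0.642,  0.12 , -1.079]), 'moment': array([ 0.017,  0.029, -0.012]), 'grip_width': np.float64(0.088)} 0.0453
[[ 0.391  0.92  -0.001]
 [ 0.92  -0.391 -0.002]
 [-0.002 -0.    -1.   ]]
scene crucible [([0.403, 0.288, 0.035], 0.69)]
scene block [([0.412, 0.294, 0.002], 0.85), ([0.406, 0.285, 0.051], 0.59)]
scene beaker [([0.762, -0.056, 0.001], 0.9), ([0.666, -0.076, -0.002], 0.7), ([0.687, 0.023, -0.001], 0.64), ([0.41, 0.291, 0.002], 0.57)]
scene brush_grip [([0.67, -0.07, 0.121], 0.51), ([0.386, -0.254, 0.104], 0.37)]
scene brush_tip [([0.372, -0.036, -0.001], 0.47)]
scene tongs_grip [([0.384, -0.254, 0.104], 0.75)]
scene tongs_jaws [([0.366, -0.196, 0.06], 0.97)]
scene rest [([0.384, -0.256, 0.0], 0.94)]
scene crucible
[... 750 characters left out ...]
5)]
side rest [([0.38, -0.256, 0.002], 0.79)]
side crucible_centre [([0.405, 0.286, 0.055], 0.69)]
side timer [([0.371, -0.038, 0.002], 0.76), ([0.389, 0.094, 0.004], 0.41)]
side tape_roll [([0.389, 0.094, 0.004], 0.62)]
side vial []
side petri_dish [([0.368, 0.414, -0.0], 0.8), ([0.375, -0.038, -0.001], 0.44)]
side bottle [([0.476, 0.378, -0.001], 0.59), ([0.38, -0.255, -0.002], 0.36)]
wrist crucible []
wrist block []
wrist beaker []
wrist brush_grip []
wrist brush_tip [([0.472, 0.378, -0.001], 0.71)]
wrist tongs_grip []
wrist tongs_jaws []
wrist rest []
wrist crucible_centre []
wrist timer []
wrist tape_roll []
wrist vial []
wrist petri_dish []
wrist bottle [([0.472, 0.376, -0.002], 0.69)]
```

View pics/scene0.png

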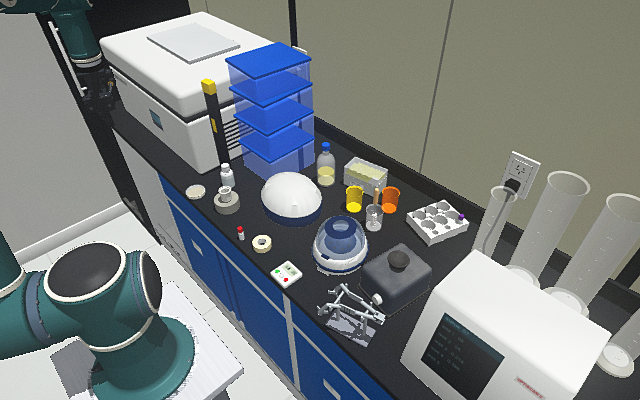

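View pics/side0.png

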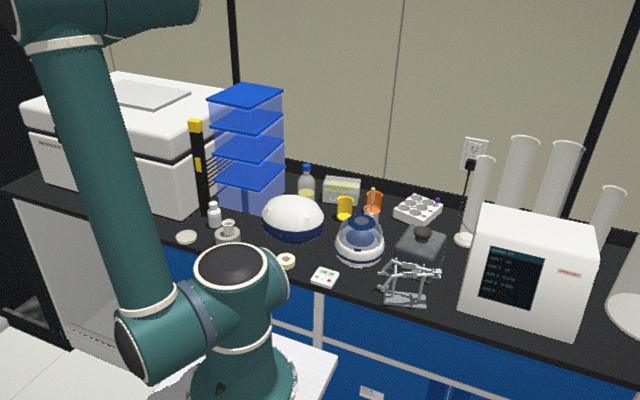

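View pics/wrist0.png

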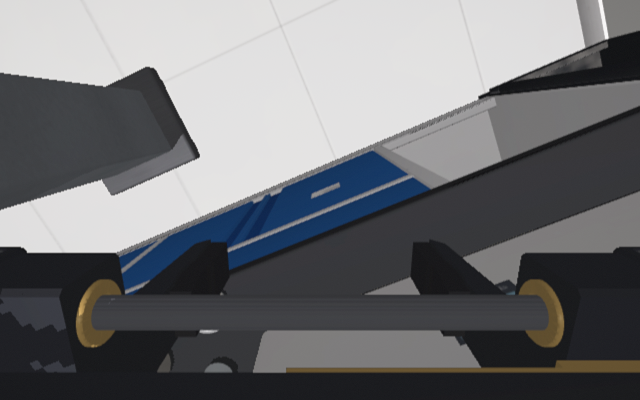

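```bash
python3 - <<'E'
from h import *
p=arm.capture("scene"); save(p,"s1",(180,130,480,350),2.6)
save(p,"s1b",(330,160,430,250),6)
q=arm.capture("side"); save(q,"d1",(150,130,480,320),2.4)
np.save("sc.npy",p,allow_pickle=True);np.save("sd.npy",q,allow_pickle=True)
print(-p["R"].T@p["t"],-q["R"].T@q["t"],arm.get_obs()["t"])
E
```

```text
[ 0.00301817 -0.58149212  0.85481967] [-0.50792545 -0.36341094  0.8294146 ] 2.35
```

View pics/s1.png

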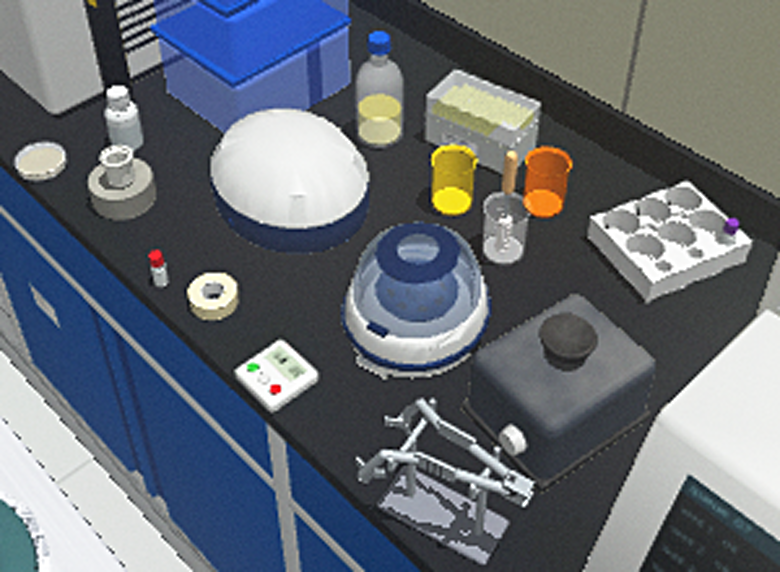

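View pics/s1b.png

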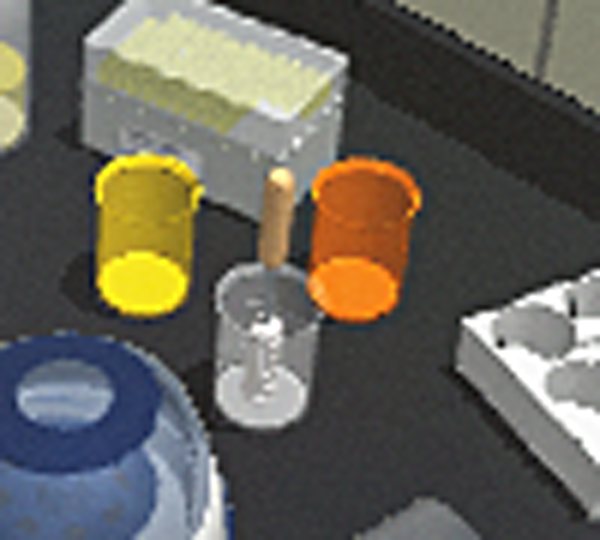

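View pics/d1.png

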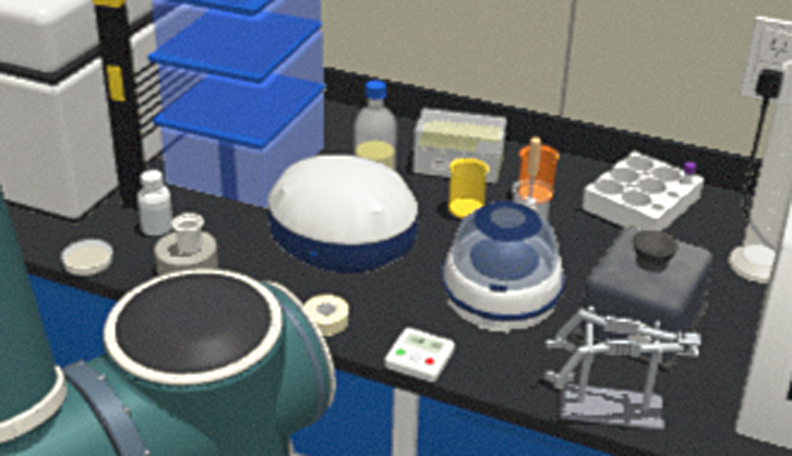

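```bash
python3 - <<'E'
from h import *
p=np.load("sc.npy",allow_pickle=True).item();q=np.load("sd.npy",allow_pickle=True).item()
def tri(a,b):
    c1,d1=ray(p,a);c2,d2=ray(q,b);A=np.stack([d1,-d2],1);s=np.linalg.lstsq(A,c2-c1,rcond=None)[0]
    x,y=c1+d1*s[0],c2+d2*s[1];return ((x+y)/2).round(3),np.linalg.norm(x-y).round(4)
S=lambda u,v:(u/2.6+180,v/2.6+130); D=lambda u,v:(u/2.4+150,v/2.4+130)
print("centrifuge top",tri(S(418,235),D(505,215)))
print("dome top",tri(S(285,115),D(340,158)))
print("brush top",tri((377.2,188.7),(373.3,188.3)))
print("bottle cap blue",tri(S(378,38),D(375,88)))
print("hotplate knob",tri(S(569,320),D(656,238)))
print("crucible rim",tri(S(117,155),D(187,222)))
print("bluebox low shelf near corner",tri(S(238,78),D(257,142)))
print("bluebox low shelf right corner",tri(S(350,20),D(324,90)))
print("box bottom corner",atz(p,S(243,128),0))
print("tower foot",atz(p,S(120,180),0))
print("beaker rim",atz(p,(374.5,208.3),.068),"bottom",atz(p,(373.7,225.8),.003))
print("crucible rim z.075",atz(p,S(117,155),.075),atz(q,D(187,222),.075))
print("tip box top",tri(S(540,98),D(505,120)))
E
```

```text
centrifuge top (array([ 0.528, -0.079,  0.119]), np.float64(0.0093))
dome top (array([0.546, 0.145, 0.131]), np.float64(0.0087))
brush top (array([ 0.668, -0.075,  0.144]), np.float64(0.002))
bottle cap blue (array([0.706, 0.167, 0.147]), np.float64(0.0037))
hotplate knob (array([ 0.543, -0.254,  0.128]), np.float64(0.0097))
crucible rim (array([0.407, 0.284, 0.075]), np.float64(0.0003))
bluebox low shelf near corner (array([0.582, 0.283, 0.096]), np.float64(0.0022))
bluebox low shelf right corner (array([0.754, 0.269, 0.1  ]), np.float64(0.0061))
box bottom corner [0.59231699 0.30033844 0.        ]
tower foot [0.42298648 0.32569381 0.        ]
beaker rim [ 0.67052848 -0.07043231  0.068     ] bottom [ 0.66814364 -0.07582539  0.003     ]
crucible rim z.075 [0.40730069 0.28458407 0.075     ] [0.40736417 0.28407599 0.075     ]
tip box top (array([0.831, 0.015, 0.073]), np.float64(0.0084))
```

Request:
arm_command:
  commands:
    - [-0.05, 0.04, -0.005, 0, 1]
    - [-0.1, 0.077, -0.01, 0, 1]
    - [-0.15, 0.115, -0.015, 0, 1]
    - [-0.2, 0.155, -0.02, 0, 1]
    - [-0.25, 0.19, -0.02, 0, 1]

```text
t: 2.98
tcp_pos: [0.341, 0.3175, 0.3235]
orientation: [2.619, 1.734, 0.003]
contact_force: [0.8, -0.6, -0.2]
grip_width: 0.0882
```

Request:
arm_command:
  commands:
    - [-0.04, 0.035, 0, -10, 1]
    - [-0.04, 0.035, 0, -20, 1]
    - [-0.04, 0.035, 0, -20, 1]
    - [-0.04, 0.035, 0, -20, 1]

```text
t: 3.48
tcp_pos: [0.3571, 0.269, 0.3228]
orientation: [-2.282, -2.159, -0.0]
contact_force: [1.1, 1.0, -0.6]
grip_width: 0.0884
```

```bash
python3 - <<'E'
from h import *
o=arm.get_obs(); print(o["t"],o["tcp_pos"].round(4),o["q"].round(3)); print(R.from_rotvec(o["orientation"]).as_matrix().round(3))
p=arm.capture("wrist"); save(p,"w1")
print(p["T_tool_cam"].round(3),p["intrinsics"])
for t in ["crucible_centre","crucible"]: print(t,[(np.round(d["at"],4).tolist(),round(d["confidence"],2)) for d in arm.pinpoint(t,p)][:3])
q=arm.capture("scene"); save(q,"s2",(80,20,400,260),2.4)
print(proj(p,[.407,.286,.075],o))
E
```

```text
3.475 [0.3571 0.269  0.3228] [ 0.59  -0.193  2.039  0.     1.295 -0.926]
[[ 0.055  0.998  0.   ]
 [ 0.998 -0.055  0.   ]
 [ 0.     0.    -1.   ]]
[[ 1.     0.     0.     0.002]
 [-0.     0.964  0.264 -0.067]
 [-0.    -0.264  0.964 -0.082]
 [ 0.     0.     0.     1.   ]] [[330.21933019   0.         319.53431687]
 [  0.         330.21933019 204.05932889]
 [  0.           0.           1.        ]]
crucible_centre [([0.4085, 0.2906, 0.0548], 0.67)]
crucible [([0.4097, 0.2862, 0.0337], 0.59)]
[336.61740825 227.21646702]
```

View pics/w1.png

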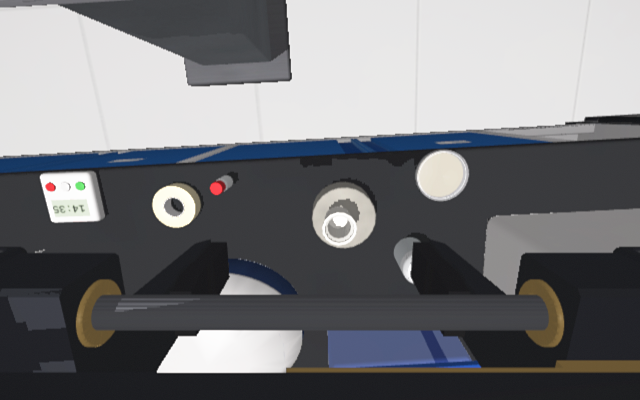

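View pics/s2.png

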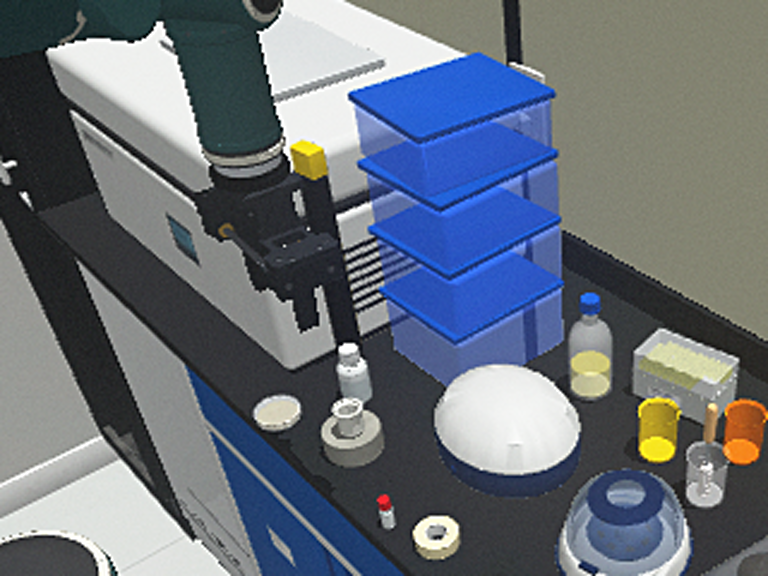

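```bash
python3 - <<'E'
import cv2
im=cv2.imread("pics/w1.png")[170:260,290:400]
cv2.imwrite("pics/w1c.png",cv2.resize(im,None,fx=6,fy=6,interpolation=cv2.INTER_NEAREST))
E
```

```text
(no output)
```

View pics/w1c.png

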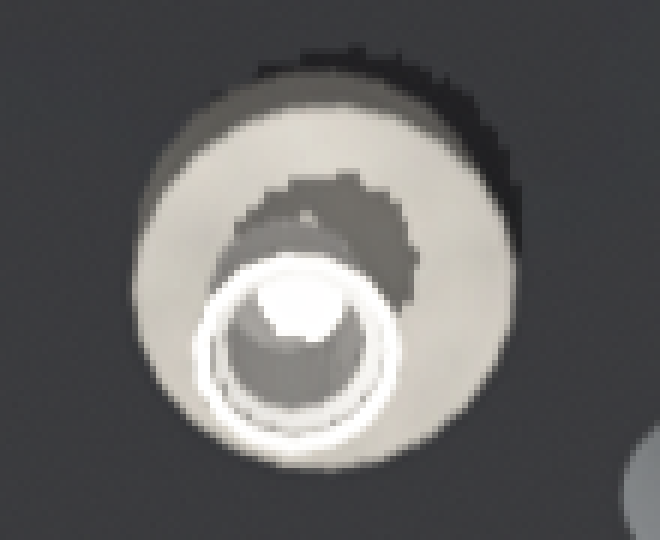

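```bash
python3 - <<'E'
from h import *
o=arm.get_obs(); p=arm.capture("wrist")
print(atz(p,(339.3,228.2),.0745,o), proj(p,[.670,-.073,.07],o),o["t"])
q=np.load("sd.npy",allow_pickle=True).item();D=lambda u,v:(u/2.4+150,v/2.4+130)
print("tower",atz(q,D(130,207),0))
Rt=R.from_rotvec(o["orientation"]).as_matrix()
print("to brush",Rt.T@(np.array([.60,-.075,.30])-o["tcp_pos"]))
E
```

```text
[0.40804358 0.28902984 0.0745    ] [ 67.20230339 431.75661932] 3.675
tower [0.49690221 0.43836181 0.        ]
to brush [-0.33100355  0.26082094  0.02256921]
```

Request:
arm_command:
  commands:
    - [-0.045, 0.035, 0.0, 0, 1]
    - [-0.09, 0.07, 0.0, -3, 1]
    - [-0.135, 0.105, 0.0, -3, 1]
    - [-0.18, 0.14, 0.0, -3, 1]
    - [-0.225, 0.175, 0.0, -3, 1]

```text
t: 4.35
tcp_pos: [0.521, 0.0335, 0.3227]
orientation: [2.222, 2.221, 0.001]
contact_force: [0.0, -0.4, 0.1]
grip_width: 0.0884
```

Request:
arm_command:
  commands:
    - [-0.04, 0.03, 0, 0, 1]
    - [-0.08, 0.06, 0.01, 0, 1]
    - [-0.11, 0.085, 0.02, 0, 1]
    - [-0.11, 0.085, 0.02, 0, 1]

```text
t: 4.85
tcp_pos: [0.6058, -0.0769, 0.3008]
orientation: [-2.224, -2.217, 0.003]
contact_force: [-0.5, 0.5, 0.5]
grip_width: 0.0882
```

```bash
python3 - <<'E'
from h import *
o=arm.get_obs(); print(o["t"],o["tcp_pos"].round(4),o["q"].round(3)); print(R.from_rotvec(o["orientation"]).as_matrix().round(3))
p=arm.capture("wrist"); save(p,"w2")
for t in ["brush_grip","beaker"]: print(t,[(np.round(d["at"],4).tolist(),round(d["confidence"],2)) for d in arm.pinpoint(t,p)][:3])
print(proj(p,[.668,-.075,.143],o),proj(p,[.67,-.073,.068],o))
E
```

```text
4.85 [ 0.6058 -0.0769  0.3008] [-0.167  0.146  1.748 -0.     1.25  -1.735]
[[ 0.003  1.    -0.003]
 [ 1.    -0.003  0.   ]
 [ 0.    -0.003 -1.   ]]
brush_grip [([0.6689, -0.0708, 0.118], 0.85)]
beaker [([0.6694, -0.0722, 0.0013], 0.91), ([0.6821, 0.0196, 0.0005], 0.87), ([0.7631, -0.0559, 0.0004], 0.76)]
[320.2990527  280.44564054] [322.08704112 246.71384278]
```

View pics/w2.png

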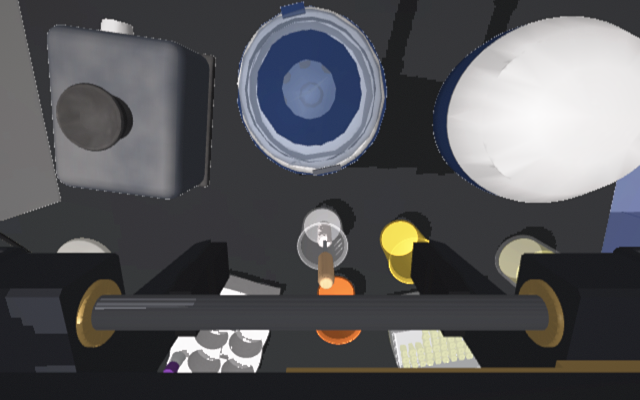

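Request:
arm_command:
  commands:
    - [0.006, 0.045, 0.0, 0, 1]
    - [0.006, 0.063, 0.04, 0, 1]
    - [0.006, 0.063, 0.08, 0, 1]
    - [0.006, 0.063, 0.08, 0, 1]

```text
t: 5.5
tcp_pos: [0.6652, -0.0675, 0.219]
orientation: [-2.215, -2.218, 0.007]
contact_force: [-0.2, 0.4, 0.8]
grip_width: 0.088
```

```bash
python3 - <<'E'
from h import *
o=arm.get_obs(); print(o["t"],o["tcp_pos"].round(4)); print(R.from_rotvec(o["orientation"]).as_matrix().round(3))
p=arm.capture("wrist"); save(p,"w3")
q=arm.capture("scene"); save(q,"s3",(300,120,460,260),4)
print(proj(p,[.669,-.071,.143],o),proj(p,[.669,-.073,.1],o),proj(q,[.669,-.071,.143]))
E
```

```text
5.5 [ 0.6652 -0.0675  0.219 ]
[[-0.001  1.    -0.008]
 [ 1.     0.001  0.001]
 [ 0.001 -0.008 -1.   ]]
[309.68707798 255.88114922] [308.42118656 228.64955458] [376.34638271 188.42755781]
```

View pics/w3.png

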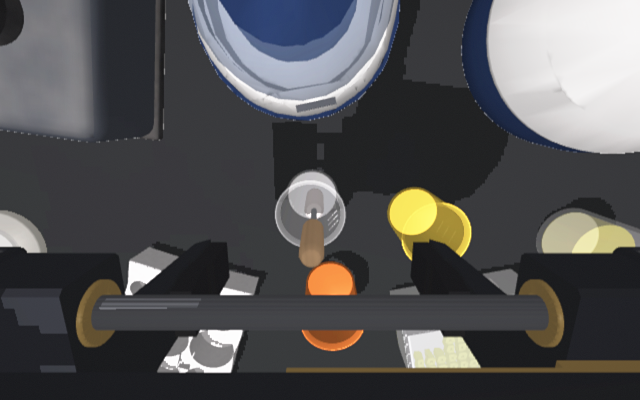

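View pics/s3.png

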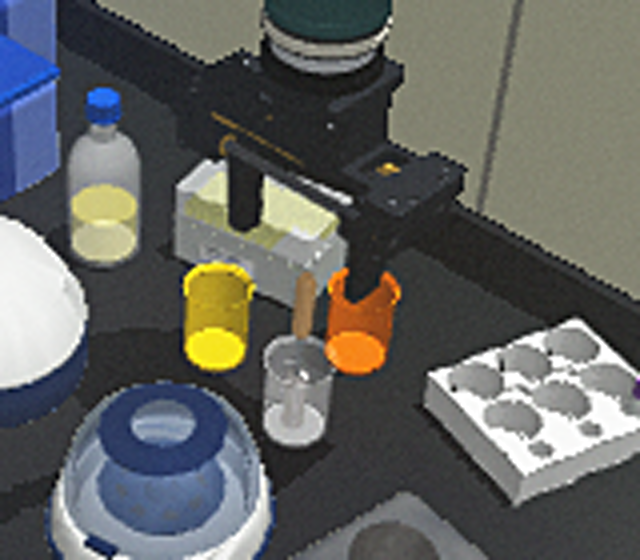

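```bash
python3 - <<'E'
from h import *
o=arm.get_obs(); print(o["t"],o["tcp_pos"].round(4),o["qvel"].round(3)); print(R.from_rotvec(o["orientation"]).as_matrix().round(3))
p=arm.capture("wrist"); print(proj(p,[.669,-.071,.143],o)); save(p,"w3b",(270,160,380,280),5)
E
```

```text
5.6 [ 0.6679 -0.0684  0.2238] [-0.009 -0.021 -0.037 -0.002 -0.006 -0.001]
[[-0.001  1.     0.   ]
 [ 1.     0.001 -0.   ]
 [-0.     0.    -1.   ]]
[311.72427536 246.25289799]
```

View pics/w3b.png

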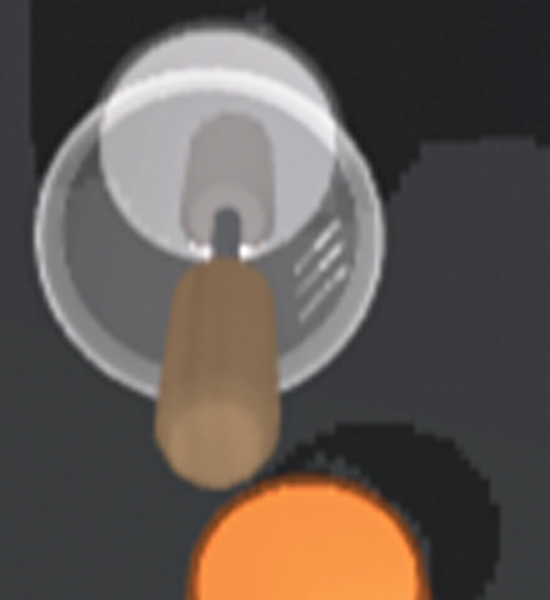

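Request:
arm_command:
  commands:
    - [-0.001, 0.002, 0.03, 0, 1]
    - [-0.001, 0.002, 0.058, 0, 1]
    - [-0.001, 0.002, 0.058, 0, 1]

```text
t: 6.02
tcp_pos: [0.6693, -0.0701, 0.1648]
orientation: [-2.221, -2.22, 0.001]
contact_force: [0.3, -0.3, 0.3]
grip_width: 0.0879
```

```bash
python3 - <<'E'
from h import *
o=arm.get_obs(); print(o["t"],o["tcp_pos"].round(4),o["contact_force"]); print(R.from_rotvec(o["orientation"]).as_matrix().round(3))
E
```

```text
6.025 [ 0.6693 -0.0701  0.1648] [ 0.30762189 -0.33346688  0.28403093]
[[ 0.     1.    -0.001]
 [ 1.    -0.     0.   ]
 [ 0.    -0.001 -1.   ]]
```

Request:
arm_command:
  commands:
    - [0, 0, 0, 0, 0]
    - [0, 0, 0, 0, -0.5]
    - [0, 0, 0, 0, -0.8]
    - [0, 0, 0, 0, -0.8]
    - [0, 0, 0, 0, -0.8]

```text
t: 6.65
tcp_pos: [0.67, -0.0703, 0.1648]
orientation: [2.222, 2.221, 0.0]
contact_force: [-0.2, -0.3, 0.5]
grip_width: 0.0402
```

Request:
arm_command:
  commands:
    - [0, 0, 0, 0, -1]
    - [0, 0, 0, 0, -1]
    - [0, 0, 0, 0, -1]
    - [0, 0, 0, 0, -1]

```text
t: 7.15
tcp_pos: [0.6699, -0.0703, 0.1646]
orientation: [-2.222, -2.221, 0.0]
contact_force: [-0.6, 0.3, 0.3]
grip_width: 0.0125
```

Request:
arm_command:
  commands:
    - [0, 0, -0.03, 0, -1]
    - [0, 0, -0.08, 0, -1]
    - [0, 0, -0.13, 0, -1]
    - [0, 0, -0.17, 0, -1]
    - [0, 0, -0.17, 0, -1]

```text
t: 7.78
tcp_pos: [0.6719, -0.0705, 0.3401]
orientation: [2.217, 2.216, 0.009]
contact_force: [0.3, 0.0, 0.1]
grip_width: 0.0129
```

```bash
python3 - <<'E'
from h import *
o=arm.get_obs(); print(o["t"],o["tcp_pos"].round(4),o["grip_width"],o["contact_force"]); print(R.from_rotvec(o["orientation"]).as_matrix().round(3))
p=arm.capture("wrist"); save(p,"w4",(200,100,440,300),3.3)
q=arm.capture("scene"); save(q,"s4",(300,60,460,260),3)
Rt=R.from_rotvec(o["orientation"]).as_matrix()
for d in [.045+.115, .045+.115-.046,.045+.029]:
    X=o["tcp_pos"]+Rt@np.array([0,0,d]); print(d,proj(p,X,o),proj(q,X))
E
```

```text
7.775 [ 0.6719 -0.0705  0.3401] 0.012882075194255539 [0.29973273 0.01624661 0.06674343]
[[ 0.     1.     0.009]
 [ 1.    -0.    -0.001]
 [-0.001  0.009 -1.   ]]
0.16 [317.55666221 204.63087885] [378.46020088 176.93130183]
0.114 [317.13268296 224.15102054] [379.78569056 162.99166177]
0.074 [316.58224296 249.49345635] [381.00476701 150.17112675]
```

View pics/w4.png

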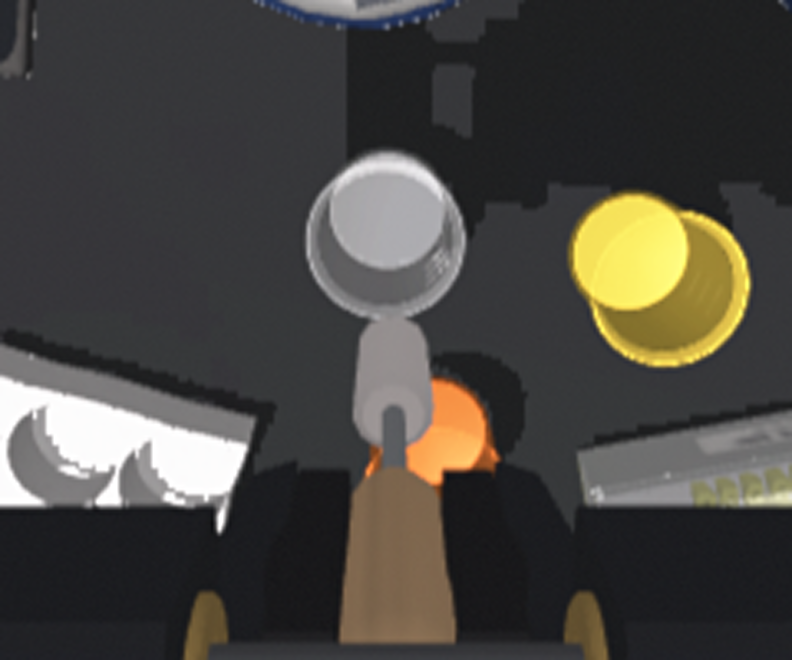

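View pics/s4.png

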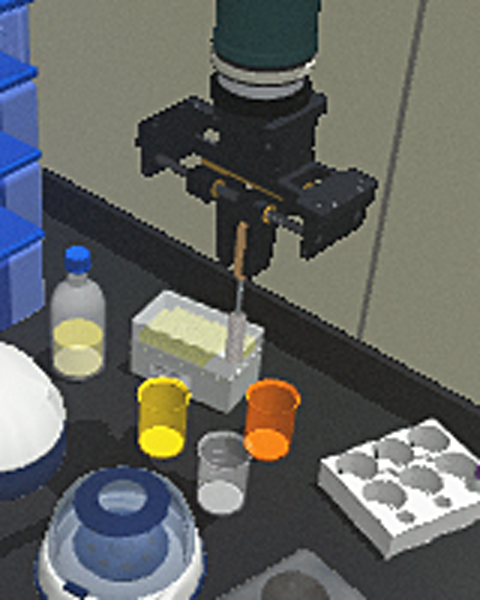

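Request:
arm_command:
  commands:
    - [0.03, -0.03, 0, 0, -1]
    - [0.075, -0.07, 0, 0, -1]
    - [0.12, -0.11, 0, 0, -1]
    - [0.165, -0.15, 0, 0, -1]
    - [0.21, -0.19, 0, 0, -1]

```text
t: 8.5
tcp_pos: [0.4775, 0.1406, 0.3317]
orientation: [-2.221, -2.219, 0.006]
contact_force: [0.7, -0.1, -1.0]
grip_width: 0.0128
```

Request:
arm_command:
  commands:
    - [0.05, -0.035, 0, 0, -1]
    - [0.09, -0.055, 0, 0, -1]
    - [0.125, -0.07, 0.01, 0, -1]
    - [0.14, -0.072, 0.02, 0, -1]
    - [0.14, -0.072, 0.02, 0, -1]

```text
t: 9.12
tcp_pos: [0.4072, 0.2795, 0.3118]
orientation: [-2.219, -2.222, 0.008]
contact_force: [0.0, 0.3, 0.1]
grip_width: 0.0127
```

Request:
arm_command:
  commands:
    - [0, 0, 0, 0, -1]
    - [0, 0, 0, 0, -1]

```text
t: 9.38
tcp_pos: [0.4088, 0.2789, 0.3149]
orientation: [2.223, 2.219, 0.0]
contact_force: [0.5, 0.4, 0.0]
grip_width: 0.0127
```

```bash
python3 - <<'E'
from h import *
o=arm.get_obs(); print(o["t"],o["tcp_pos"].round(4),o["q"].round(2)); Rt=R.from_rotvec(o["orientation"]).as_matrix();print(Rt.round(3))
p=arm.capture("wrist"); save(p,"w5",(240,110,400,270),4.5)
for d in [.16, .114]:
    X=o["tcp_pos"]+Rt@np.array([0,0,d]); print(d,proj(p,X,o))
for t in ["crucible_centre","crucible"]: print(t,[(np.round(d["at"],4).tolist(),round(d["confidence"],2)) for d in arm.pinpoint(t,p)][:3])
print(proj(p,[.408,.289,.075],o))
E
```

```text
9.375 [0.4088 0.2789 0.3149] [ 0.55 -0.09  1.96 -0.    1.27 -1.02]
[[ 0.002  1.     0.   ]
 [ 1.    -0.002 -0.   ]
 [-0.     0.    -1.   ]]
0.16 [317.55464518 204.63458527]
0.114 [317.130283   224.15501352]
crucible_centre [([0.4095, 0.2887, 0.0559], 0.66)]
crucible [([0.4052, 0.2884, 0.0327], 0.91), ([0.4043, 0.2934, 0.0036], 0.26)]
[328.24248029 182.3411667 ]
```

View pics/w5.png

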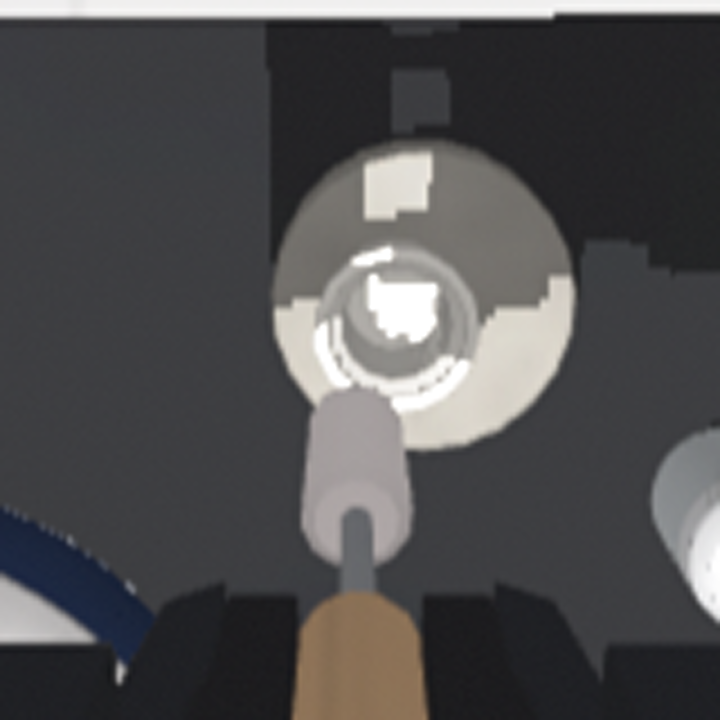

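```bash
python3 - <<'E'
from h import *
p=arm.capture("wrist"); o=arm.get_obs();Rt=R.from_rotvec(o["orientation"]).as_matrix()
for v in [(0,-.008,.16),(-.008,0,.16),(.008,0,.16),(-.008,0,.114),(.008,0,.114),(0,.008,.114),(0,-.008,.114)]:
    u=proj(p,o["tcp_pos"]+Rt@np.array(v),o); print(v,u.round(1),((u-[240,110])*4.5).round(0))
print(o["tcp_pos"],o["t"])
E
```

```text
(0, -0.008, 0.16) [317.5 194.4] [349. 380.]
(-0.008, 0, 0.16) [307.  204.6] [302. 426.]
(0.008, 0, 0.16) [328.1 204.6] [396. 426.]
(-0.008, 0, 0.114) [304.4 224.2] [290. 514.]
(0.008, 0, 0.114) [329.9 224.2] [405. 514.]
(0, 0.008, 0.114) [317.2 236.1] [347. 568.]
(0, -0.008, 0.114) [317.1 211.9] [347. 459.]
[0.40855006 0.2793155  0.31509302] 9.575
```

Request:
arm_command:
  commands:
    - [0.009, -0.001, 0.02, 0, -1]
    - [0.009, -0.001, 0.045, 0, -1]
    - [0.009, -0.001, 0.06, 0, -1]
    - [0.009, -0.001, 0.06, 0, -1]
    - [0.009, -0.001, 0.06, 0, -1]

```text
t: 10.2
tcp_pos: [0.4076, 0.2889, 0.2556]
orientation: [2.222, 2.221, 0.002]
contact_force: [0.1, -0.4, -0.5]
grip_width: 0.013
```

```bash
python3 - <<'E'
from h import *
p=arm.capture("wrist"); save(p,"w6",(240,110,400,270),4.5)
o=arm.get_obs();Rt=R.from_rotvec(o["orientation"]).as_matrix();print(Rt.round(3))
print(o["tcp_pos"],o["t"],proj(p,[.408,.289,.075],o))
q=arm.capture("scene"); save(q,"s6",(180,130,280,230),6)
q=arm.capture("side"); save(q,"d6",(180,150,280,250),6)
E
```

```text
[[ 0.001  1.     0.002]
 [ 1.    -0.001  0.001]
 [ 0.001  0.002 -1.   ]]
[0.40774525 0.28906711 0.25581061] 10.25 [317.40080801 197.86954415]
```

View pics/w6.png

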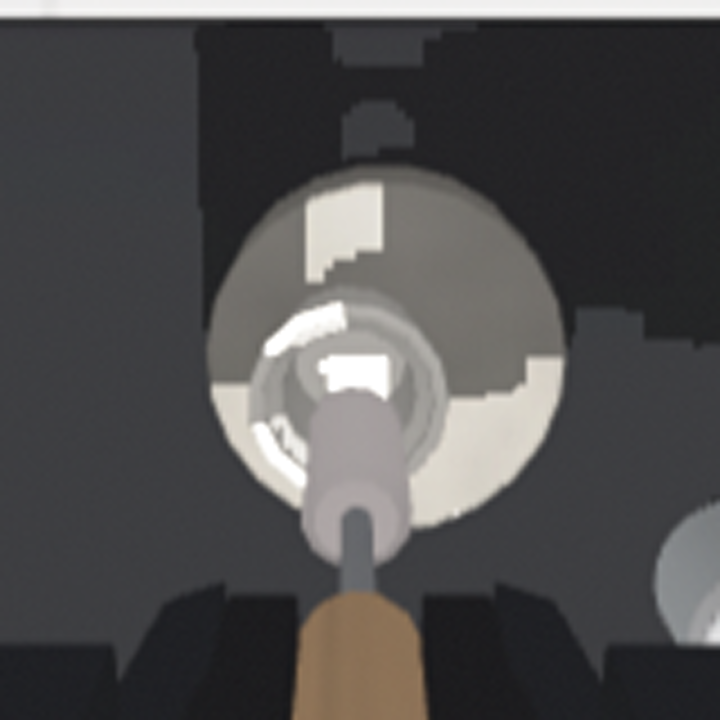

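View pics/s6.png

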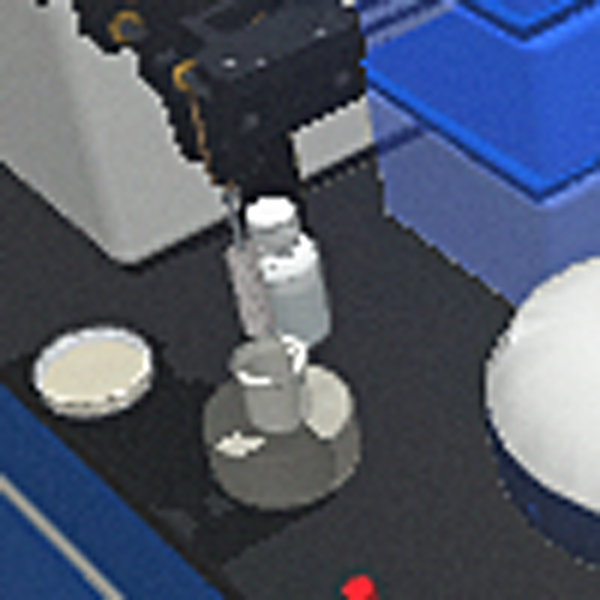

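View pics/d6.png

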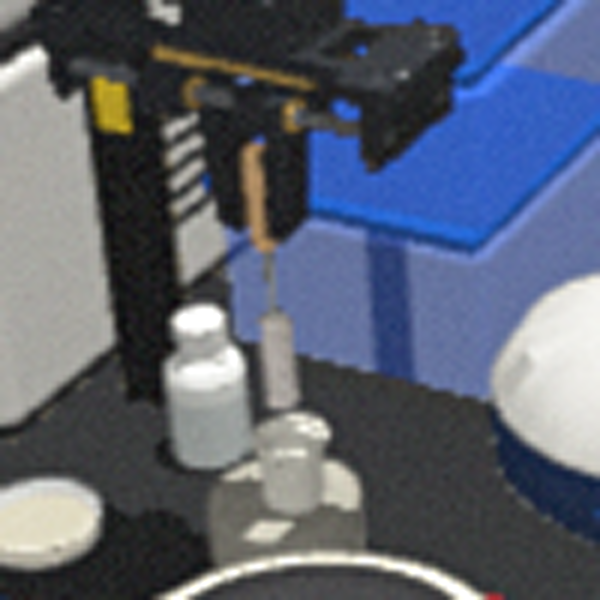

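Request:
arm_command:
  commands:
    - [-0.001, -0.001, 0.012, 0, -1]
    - [-0.001, -0.001, 0.025, 0, -1]
    - [-0.001, -0.001, 0.037, 0, -1]

```text
t: 10.72
tcp_pos: [0.4057, 0.2875, 0.2162]
orientation: [-2.222, -2.221, 0.002]
contact_force: [-0.2, -0.0, -0.4]
grip_width: 0.0129
```

Request:
arm_command:
  commands:
    - [0, 0, 0.007, 0, -1]
    - [0, 0, 0.013, 0, -1]
    - [0, 0, 0.013, 0, -1]
    - [0, 0, 0.013, 0, -1]

```text
t: 11.22
tcp_pos: [0.4064, 0.288, 0.205]
orientation: [2.222, 2.221, 0.001]
contact_force: [-0.9, -0.4, 0.2]
grip_width: 0.0132
```

```bash
python3 - <<'E'
from h import *
p=arm.capture("wrist"); save(p,"w7",(240,110,400,270),4.5)
o=arm.get_obs();print(o["tcp_pos"],o["t"],o["contact_force"],o["grip_width"])
q=arm.capture("scene"); save(q,"s7",(180,130,280,230),6)
E
```

```text
[0.406447   0.2879767  0.20517472] 11.275 [-0.48555264  0.18895095 -0.12157129] 0.013335720624192145
```

View pics/w7.png

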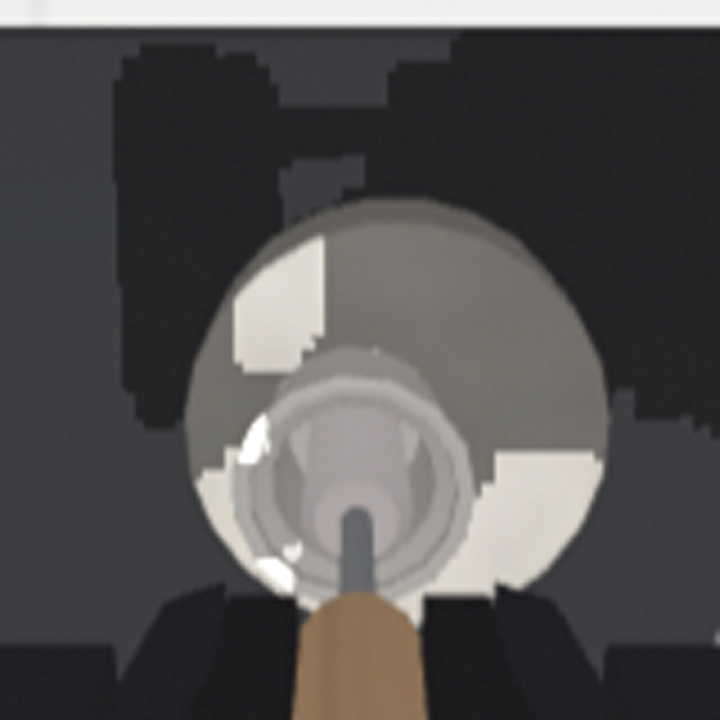

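View pics/s7.png

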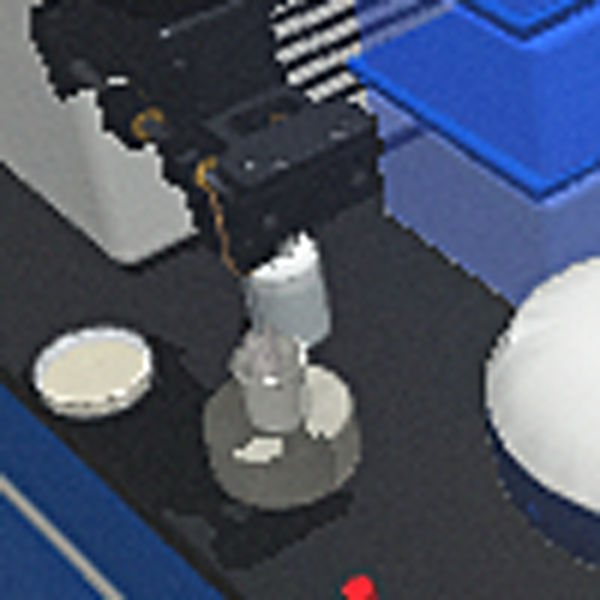

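Request:
arm_command:
  commands:
    - [0, 0, 0.002, 0, -1]
    - [0, 0, 0.002, 0, -1]
    - [0, 0, -0.01, 0, -1]
    - [0, 0, -0.022, 0, -1]
    - [0, 0, -0.029, 0, -1]

```text
t: 11.95
tcp_pos: [0.4067, 0.2882, 0.2354]
orientation: [2.222, 2.221, 0.004]
contact_force: [-0.4, 0.3, 0.1]
grip_width: 0.013
```

Request:
arm_command:
  commands:
    - [0, 0, 0, 0, -1]
    - [0, 0, 0, 0, -1]
    - [0, 0, 0, 0, -1]

```text
t: 12.32
tcp_pos: [0.4058, 0.2876, 0.2332]
orientation: [-2.222, -2.221, 0.002]
contact_force: [0.1, -0.6, -0.2]
grip_width: 0.013
```

Request:
arm_command:
  commands:
    - [0, 0, 0.012, 0, -1]
    - [0, 0, 0.024, 0, -1]
    - [0, 0, 0.031, 0, -1]
    - [0, 0, 0.031, 0, -1]
    - [0, 0, 0.031, 0, -1]

```text
t: 12.95
tcp_pos: [0.4062, 0.2878, 0.2027]
orientation: [2.222, 2.221, -0.0]
contact_force: [0.8, -0.3, -0.5]
grip_width: 0.013
```

Request:
arm_command:
  commands:
    - [0, 0, -0.03, 0, -1]
    - [0, 0, -0.075, 0, -1]
    - [0, 0, -0.12, 0, -1]
    - [0, 0, -0.13, 0, -1]
    - [-0.03, 0.02, -0.132, 0, -1]

```text
t: 13.58
tcp_pos: [0.426, 0.2588, 0.3356]
orientation: [-2.218, -2.225, -0.004]
contact_force: [0.7, 0.1, -1.3]
grip_width: 0.0133
```

```bash
python3 - <<'E'
from h import *
o=arm.get_obs();print(o["tcp_pos"],o["t"],o["contact_force"],o["grip_width"])
q=arm.capture("scene"); save(q,"s8",(150,100,310,240),4.5)
E
```

```text
[0.4259502  0.25882593 0.33563495] 13.575 [ 0.68297091  0.14627558 -1.30543456] 0.013324454862420027
```

View pics/s8.png

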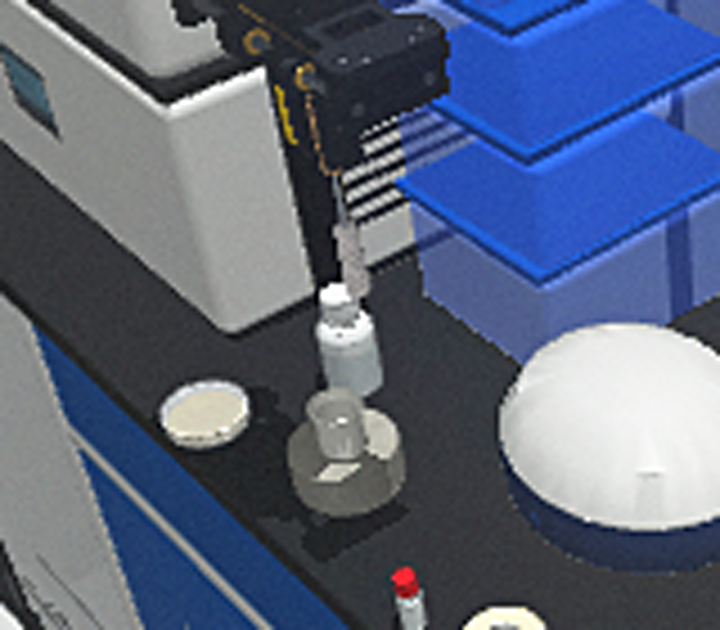

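Request:
arm_command:
  commands:
    - [-0.045, 0.03, 0, 0, -1]
    - [-0.09, 0.06, 0, 0, -1]
    - [-0.135, 0.095, 0, 0, -1]
    - [-0.18, 0.13, 0, 0, -1]
    - [-0.225, 0.165, 0, 0, -1]

```text
t: 14.25
tcp_pos: [0.5915, 0.0311, 0.3332]
orientation: [-2.221, -2.22, 0.002]
contact_force: [0.4, 0.0, 0.3]
grip_width: 0.0131
```

Request:
arm_command:
  commands:
    - [-0.04, 0.03, 0, 0, -1]
    - [-0.08, 0.06, 0, 0, -1]
    - [-0.1, 0.078, 0, 0, -1]
    - [-0.1, 0.078, 0, 0, -1]
    - [-0.1, 0.078, 0, 0, -1]

```text
t: 14.88
tcp_pos: [0.6682, -0.0667, 0.3334]
orientation: [-2.22, -2.219, 0.002]
contact_force: [0.7, -0.3, -0.4]
grip_width: 0.0129
```

```bash
python3 - <<'E'
from h import *
p=arm.capture("wrist"); save(p,"w9",(200,100,440,300),3.3)
o=arm.get_obs();print(o["tcp_pos"],o["t"],o["contact_force"],o["grip_width"])
print(R.from_rotvec(o["orientation"]).as_matrix().round(3))
X=[.6694,-.0722,.068]; u=proj(p,X,o); print(u,(u-[200,100])*3.3)
E
```

```text
[ 0.66820171 -0.06636622  0.33385844] 14.925 [-0.61981255 -0.83660432  0.05906875] 0.013093494579123535
[[-0.     1.    -0.002]
 [ 1.     0.     0.001]
 [ 0.001 -0.002 -1.   ]]
[312.52264476 179.84035352] [371.32472769 263.47316662]
```

View pics/w9.png

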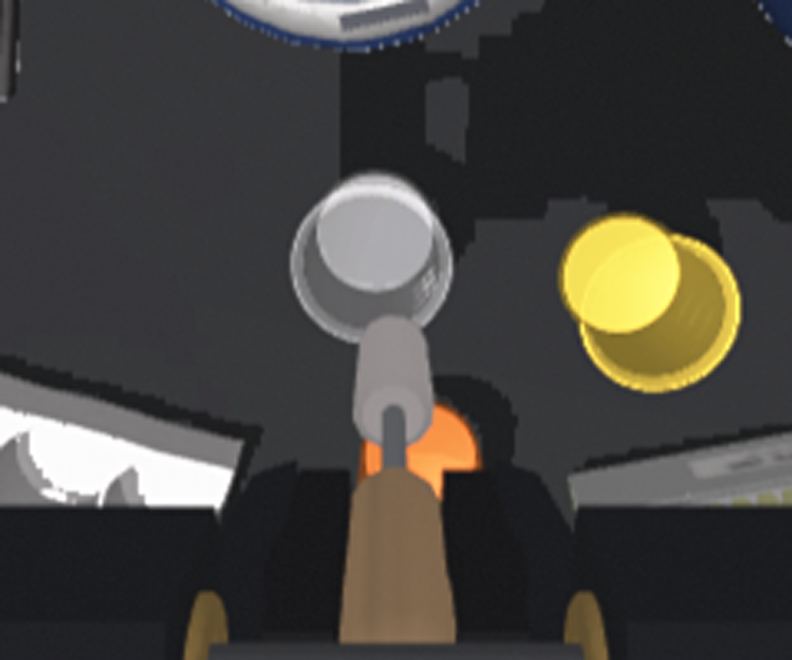

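Request:
arm_command:
  commands:
    - [-0.0065, 0, 0.03, 0, -1]
    - [-0.0065, 0, 0.07, 0, -1]
    - [-0.0065, 0, 0.105, 0, -1]
    - [-0.0065, 0, 0.135, 0, -1]
    - [-0.0065, 0, 0.155, 0, -1]

```text
t: 15.55
tcp_pos: [0.6678, -0.0725, 0.1781]
orientation: [-2.219, -2.221, 0.002]
contact_force: [-0.3, -0.1, -0.0]
grip_width: 0.0132
```

Request:
arm_command:
  commands:
    - [0, 0, 0.006, 0, -1]
    - [0, 0, 0.012, 0, -1]
    - [0, 0, 0.012, 0, -1]
    - [0, 0, 0.012, 0, -1]

```text
t: 16.05
tcp_pos: [0.6697, -0.074, 0.1689]
orientation: [2.221, 2.22, 0.002]
contact_force: [0.2, -0.7, -1.2]
grip_width: 0.0126
```

```bash
python3 - <<'E'
from h import *
o=arm.get_obs();print(o["tcp_pos"],o["t"],o["contact_force"],o["grip_width"])
p=arm.capture("scene"); save(p,"s10",(320,130,440,250),5)
E
```

```text
[ 0.66968155 -0.07396817  0.16887838] 16.05 [ 0.1983788  -0.72218137 -1.17428394] 0.012589167670873157
```

View pics/s10.png

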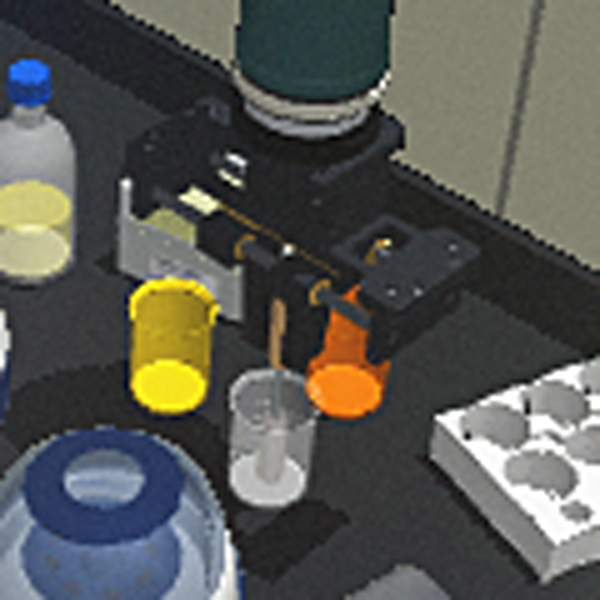

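Request:
arm_command:
  commands:
    - [0, 0, 0.003, 0, -1]
    - [0, 0, 0.003, 0, -1]
    - [0, 0, 0.003, 0, -1]

```text
t: 16.48
tcp_pos: [0.669, -0.0738, 0.1646]
orientation: [-2.222, -2.221, 0.0]
contact_force: [-0.1, 0.3, -0.3]
grip_width: 0.0135
```

Request:
arm_command:
  commands:
    - [0, 0, 0, 0, -0.6]
    - [0, 0, 0, 0, -0.3]
    - [0, 0, 0, 0, 0.3]
    - [0, 0, 0, 0, 0.3]
    - [0, 0, 0, 0, 0.3]

```text
t: 17.1
tcp_pos: [0.669, -0.0738, 0.1647]
orientation: [-2.222, -2.221, 0.0]
contact_force: [-0.4, 0.5, -0.2]
grip_width: 0.0554
```

```bash
python3 - <<'E'
from h import *
o=arm.get_obs();print(o["tcp_pos"],o["t"],o["contact_force"],o["grip_width"])
p=arm.capture("scene"); save(p,"s11",(320,130,440,250),5)
E
```

```text
[ 0.66899534 -0.07382532  0.16469553] 17.1 [-0.40091756  0.51983633 -0.21756844] 0.0553679220130112
```

View pics/s11.png

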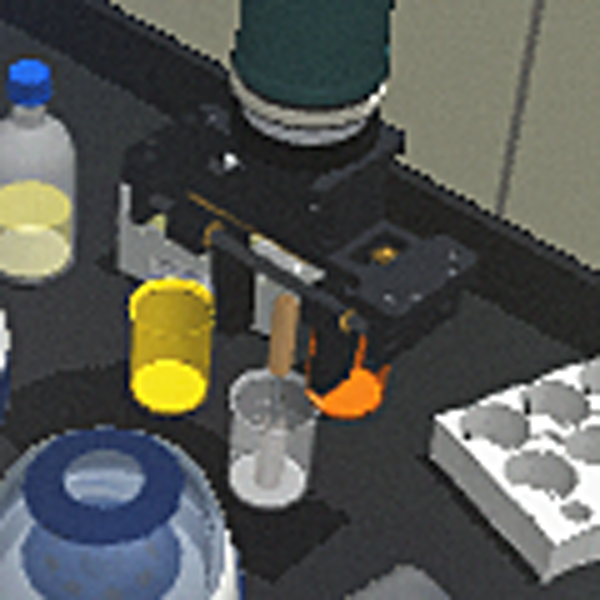

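Request:
arm_command:
  commands:
    - [0, 0, -0.02, 0, 0.3]
    - [0, 0, -0.06, 0, 0.3]
    - [0, 0, -0.1, 0, 0.3]
    - [0, 0, -0.14, 0, 0.3]
    - [0, 0, -0.15, 0, 0.3]

```text
t: 17.77
tcp_pos: [0.6707, -0.074, 0.3203]
orientation: [2.217, 2.216, 0.008]
contact_force: [0.2, 0.4, -1.2]
grip_width: 0.0571
```

```bash
python3 - <<'E'
from h import *
p=arm.capture("scene"); save(p,"s12",(330,160,430,250),6)
o=arm.get_obs();print(o["tcp_pos"],o["t"],o["q"].round(2))
q=arm.capture("wrist"); save(q,"w12",(200,100,440,300),3.3)
X=[.6694,-.0722,.003]; u=proj(q,X,o); print(u,(u-[200,100])*3.3)
E
```

```text
[ 0.67033312 -0.07400562  0.3195054 ] 17.825 [-0.15  0.25  1.59  0.    1.29 -1.72]
[320.04359518 167.95534663] [396.14386411 224.25264387]
```

View pics/s12.png

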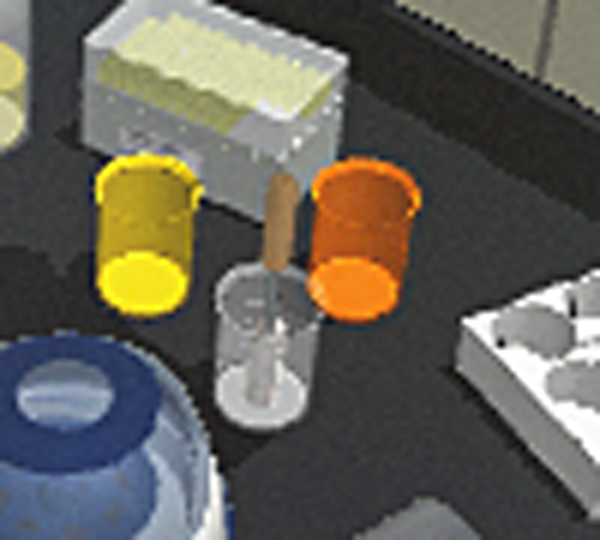

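View pics/w12.png

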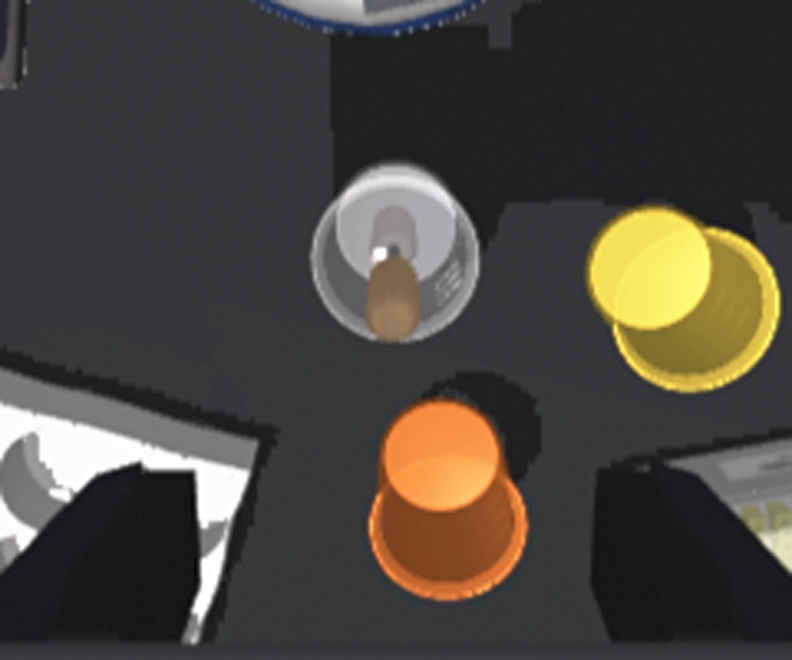

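Request:
arm_command:
  commands:
    - [-0.02, -0.045, 0, 10, 0.6]
    - [-0.045, -0.09, 0, 20, 0.6]
    - [-0.07, -0.135, 0, 30, 0.6]
    - [-0.1, -0.18, 0, 40, 0.6]
    - [-0.13, -0.22, 0, 50, 0.6]

```text
t: 18.5
tcp_pos: [0.4464, -0.2038, 0.3121]
orientation: [-2.952, -1.065, 0.005]
contact_force: [-0.6, -0.2, 0.4]
grip_width: 0.0707
```

```bash
python3 - <<'E'
from h import *
o=arm.get_obs();print(o["tcp_pos"],o["t"],o["q"].round(2));Rt=R.from_rotvec(o["orientation"]).as_matrix();print(Rt.round(3))
print(Rt.T@(np.array([.384,-.245,.30])-o["tcp_pos"]), np.degrees(np.arctan2(Rt[1,0],Rt[0,0])))
p=np.load("sc.npy",allow_pickle=True).item()
print(atz(p,(403,362),0))
E
```

```text
[ 0.44635103 -0.20377037  0.3121218 ] 18.5 [-0.48 -0.09  1.97 -0.    1.27 -1.17]
[[ 0.77   0.638 -0.004]
 [ 0.638 -0.77   0.002]
 [-0.002 -0.004 -1.   ]]
[-0.07429052 -0.00803144  0.01228357] 39.6775387133464
[ 0.40697597 -0.39153676  0.        ]
```

Request:
arm_command:
  commands:
    - [-0.03, -0.003, 0, 9, 0.6]
    - [-0.06, -0.006, 0, 18, 0.6]
    - [-0.074, -0.008, 0.01, 27, 0.6]
    - [-0.074, -0.008, 0.01, 27, 0.6]
    - [-0.074, -0.008, 0.01, 27, 0.6]

```text
t: 19.12
tcp_pos: [0.3871, -0.2447, 0.3037]
orientation: [-3.12, -0.359, 0.002]
contact_force: [1.0, -0.6, -0.1]
grip_width: 0.0704
```

```bash
python3 - <<'E'
from h import *
o=arm.get_obs();print(o["tcp_pos"],o["t"],o["q"].round(2));Rt=R.from_rotvec(o["orientation"]).as_matrix();print(Rt.round(3))
print(np.degrees(np.arctan2(Rt[1,0],Rt[0,0])))
p=arm.capture("wrist"); save(p,"w13")
for t in ["tongs_grip","tongs_jaws","rest","tongs"]: print(t,[(np.round(d["at"],4).tolist(),round(d["confidence"],2)) for d in arm.pinpoint(t,p)][:3])
print(proj(p,[.382,-.254,.102],o),proj(p,[.369,-.197,.06],o))
E
```

```text
[ 0.38705374 -0.24471094  0.30370774] 19.125 [-0.62 -0.16  2.04  0.    1.26 -0.85]
[[ 0.974  0.227 -0.001]
 [ 0.227 -0.974  0.001]
 [-0.001 -0.002 -1.   ]]
13.123807144160924
tongs_grip []
tongs_jaws []
rest [([0.3826, -0.2553, 0.0025], 0.74)]
tongs []
[310.42024975 203.48654259] [311.44247444 133.81138987]
```

View pics/w13.png

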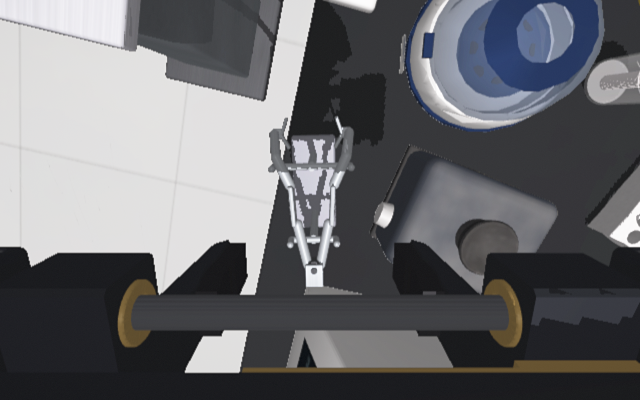

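```bash
python3 - <<'E'
from h import *
im=cv2.imread("pics/w13.png")[105:290,240:390]
cv2.imwrite("pics/w13c.png",cv2.resize(im,None,fx=4,fy=4,interpolation=cv2.INTER_CUBIC)[:600] if 0 else cv2.resize(im,None,fx=3.2,fy=3.2,interpolation=cv2.INTER_CUBIC))
E
```

```text
(no output)
```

View pics/w13c.png

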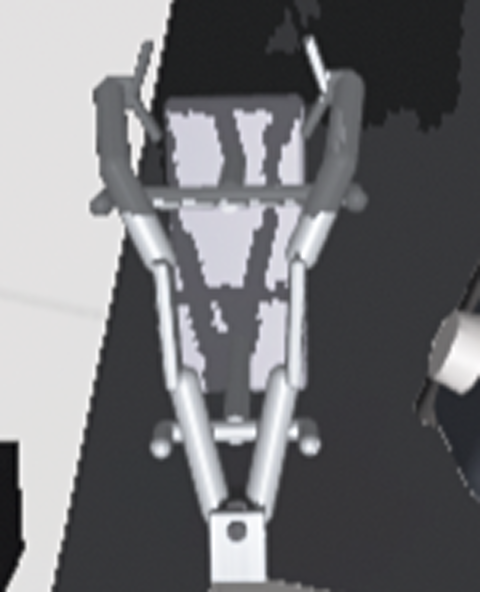

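```bash
python3 - <<'E'
from h import *
o=arm.get_obs();print(o["tcp_pos"],o["t"]);Rt=R.from_rotvec(o["orientation"]).as_matrix();print(np.degrees(np.arctan2(Rt[1,0],Rt[0,0])))
p=arm.capture("wrist"); save(p,"w14",(240,105,390,290),3.2)
C=lambda u,v:(u/3.2+240,v/3.2+105)
P=atz(p,C(237,530),.105,o);G=atz(p,C(232.5,325),.111,o);B=atz(p,C(229.5,202),.1,o);B2=atz(p,C(235,445),.1,o);J=atz(p,C(231,90),.065,o)
for n,x in zip("P G frontbar rearbar J".split(),[P,G,B,B2,J]): print(n,x.round(4))
d=B-B2; print("bars",np.linalg.norm(d),np.degrees(np.arctan2(d[1],d[0])))
d=B-P; print("fb-P",np.linalg.norm(d),np.degrees(np.arctan2(d[1],d[0])))
E
```

```text
[ 0.3876295  -0.24489681  0.30484435] 19.375
13.071658075467525
P [ 0.4004 -0.3168  0.105 ]
G [ 0.3851 -0.2546  0.111 ]
frontbar [ 0.3771 -0.2238  0.1   ]
rearbar [ 0.3943 -0.2929  0.1   ]
J [ 0.3706 -0.1965  0.065 ]
bars 0.07124057247014097 104.00938993577293
fb-P 0.09601681287121511 104.09824776643165
```

View pics/w14.png

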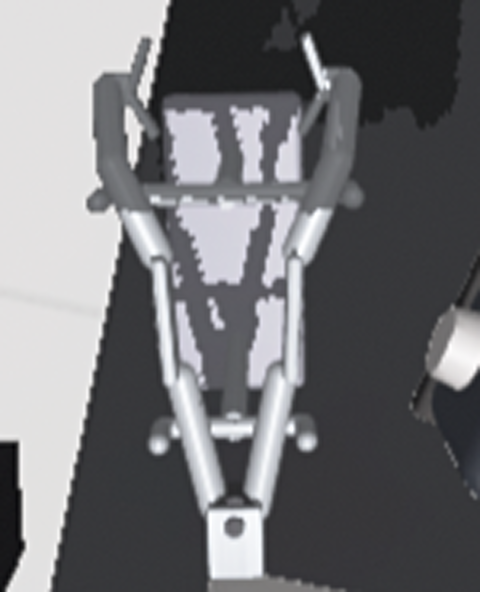

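Request:
arm_command:
  commands:
    - [-0.005, 0.01, 0.03, -1, 0.6]
    - [-0.005, 0.01, 0.07, -1, 0.6]
    - [-0.005, 0.01, 0.09, -1, 0.6]
    - [-0.005, 0.01, 0.09, -1, 0.6]
    - [-0.005, 0.01, 0.09, -1, 0.6]

```text
t: 20.05
tcp_pos: [0.3852, -0.2563, 0.2158]
orientation: [3.117, 0.383, 0.002]
contact_force: [0.5, -1.3, 0.2]
grip_width: 0.0704
```

```bash
python3 - <<'E'
from h import *
o=arm.get_obs();print(o["tcp_pos"],o["t"],o["qvel"].round(3));Rt=R.from_rotvec(o["orientation"]).as_matrix();print(np.degrees(np.arctan2(Rt[1,0],Rt[0,0])))
p=arm.capture("wrist"); save(p,"w15",(200,60,420,310),2.4)
for X in [(-.0195,0,.045),(.0195,0,.045),(0,.036,.048),(0,.06,.042),(0,-.033,.048)]:
    u=proj(p,o["tcp_pos"]+Rt@(np.array(X)+[0,0,o["tcp_pos"][2]-.147]),o); print(X,((u-[200,60])*2.4).round(0))
E
```

```text
[ 0.38518351 -0.2563449   0.21577123] 20.05 [-0.001 -0.01  -0.012 -0.001 -0.002  0.001]
14.007968930737636
(-0.0195, 0, 0.045) [208. 402.]
(0.0195, 0, 0.045) [357. 402.]
(0, 0.036, 0.048) [282. 521.]
(0, 0.06, 0.042) [282. 610.]
(0, -0.033, 0.048) [282. 275.]
```

View pics/w15.png

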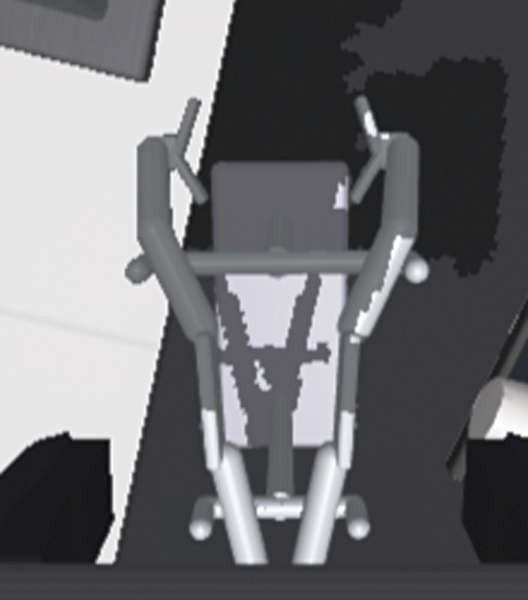

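Request:
arm_command:
  commands:
    - [-0.001, 0, 0.03, 0, 0.6]
    - [-0.001, 0, 0.055, 0, 0.3]
    - [-0.001, 0, 0.069, 0, 0.2]
    - [-0.001, 0, 0.069, 0, 0.1]
    - [-0.001, 0, 0.069, 0, 0.1]

```text
t: 20.72
tcp_pos: [0.3843, -0.2568, 0.1469]
orientation: [3.117, 0.382, 0.002]
contact_force: [0.6, 0.6, 0.4]
grip_width: 0.0487
```

```bash
python3 - <<'E'
from h import *
o=arm.get_obs();print(o["tcp_pos"],o["t"],o["contact_force"],o["grip_width"])
p=arm.capture("wrist"); save(p,"w16",(160,60,460,340),2.2)
q=arm.capture("scene"); save(q,"s16",(290,240,410,350),5)
E
```

```text
[ 0.38430708 -0.25682175  0.14688568] 20.725 [0.57847182 0.62391047 0.36035871] 0.04870871466524615
```

View pics/w16.png

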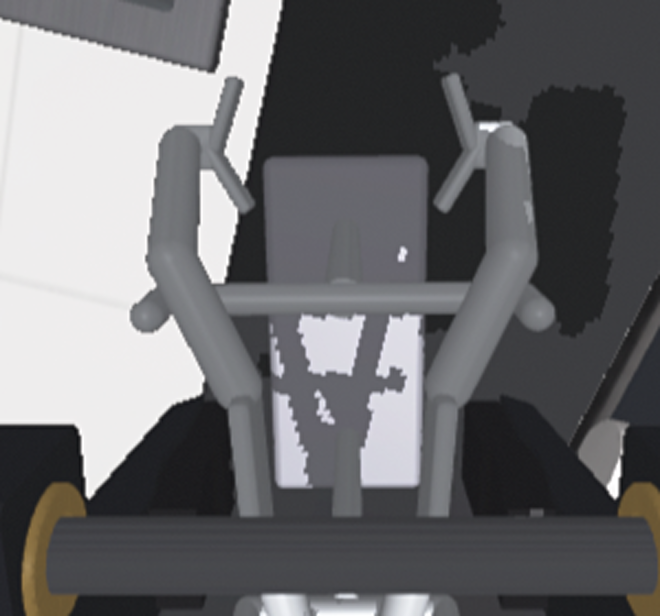

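View pics/s16.png

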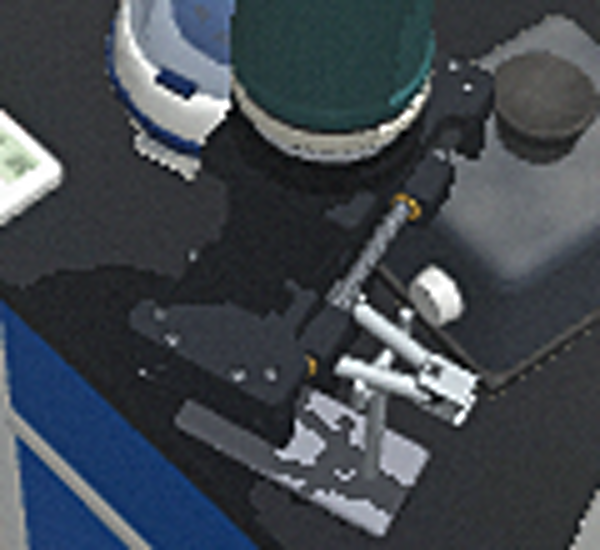

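Request:
arm_command:
  commands:
    - [0, 0, 0, 0, -0.05]
    - [0, 0, 0, 0, -0.1]
    - [0, 0, 0, 0, -0.14]
    - [0, 0, 0, 0, -0.14]
    - [0, 0, 0, 0, -0.14]

```text
t: 21.45
tcp_pos: [0.3837, -0.2564, 0.146]
orientation: [3.118, 0.382, 0.0]
contact_force: [-1.3, 0.5, 3.9]
grip_width: 0.0381
```

```bash
python3 - <<'E'
from h import *
o=arm.get_obs();print(o["tcp_pos"],o["t"],o["contact_force"],o["grip_width"])
p=arm.capture("wrist"); save(p,"w17",(160,60,460,340),2.2)
E
```

```text
[ 0.383659   -0.25640313  0.14598901] 21.45 [-1.27027954  0.54691202  3.88965812] 0.038065109577202626
```

View pics/w17.png

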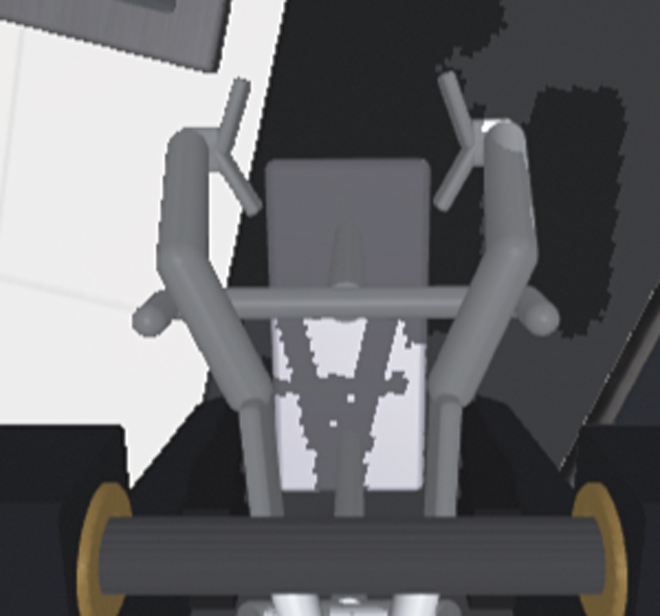

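Request:
arm_command:
  commands:
    - [0, 0, 0, 0, -0.17]
    - [0, 0, 0, 0, -0.17]
    - [0, 0, -0.005, 0, -0.17]
    - [0, 0, -0.012, 0, -0.17]
    - [0, 0, -0.02, 0, -0.17]

```text
t: 22.12
tcp_pos: [0.3833, -0.2561, 0.1659]
orientation: [-3.118, -0.382, 0.001]
contact_force: [0.4, 0.8, -0.8]
grip_width: 0.037
```

```bash
python3 - <<'E'
from h import *
o=arm.get_obs();print(o["tcp_pos"],o["t"],o["contact_force"],o["moment"].round(2),o["grip_width"])
p=arm.capture("wrist"); save(p,"w18",(160,60,460,340),2.2)
q=arm.capture("scene"); save(q,"s18",(290,220,410,350),4.5)
q=arm.capture("side"); save(q,"d18",(350,220,470,330),5)
E
```

```text
[ 0.38332972 -0.25606634  0.16585316] 22.125 [ 0.36676825  0.78626337 -0.83843513] [ 0.01  0.02 -0.04] 0.03697820300140376
```

View pics/w18.png

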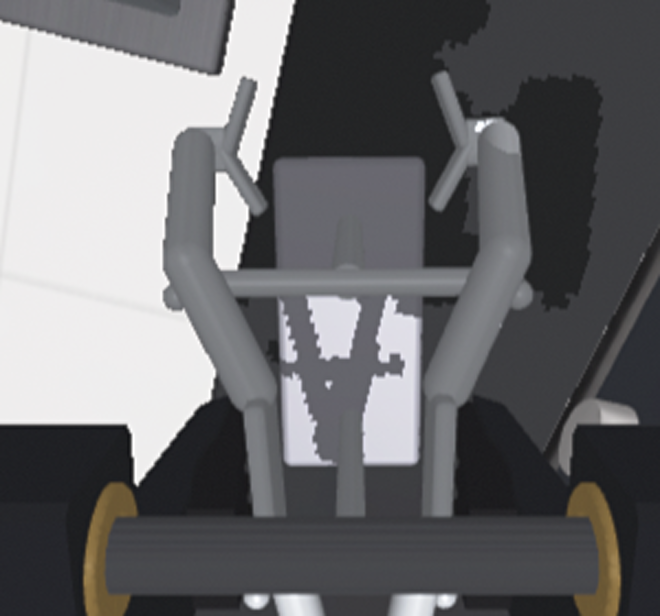

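View pics/d18.png

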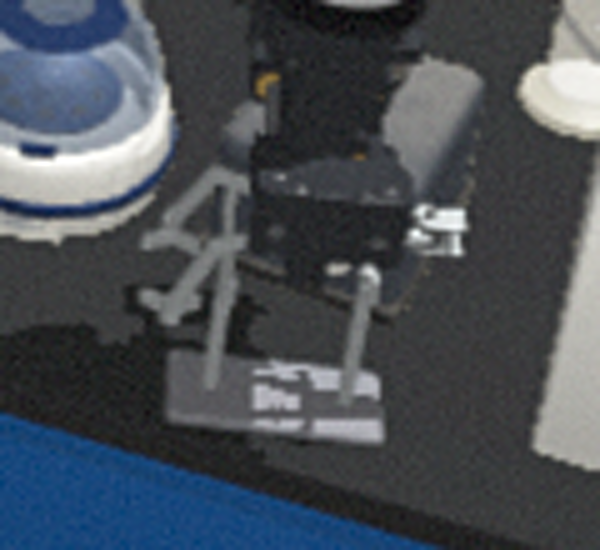

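Request:
arm_command:
  commands:
    - [0, 0, -0.02, 0, -0.17]
    - [0, 0, -0.05, 0, -0.17]
    - [0, 0, -0.085, 0, -0.17]
    - [0, 0, -0.115, 0, -0.17]
    - [0, 0, -0.13, 0, -0.17]

```text
t: 22.9
tcp_pos: [0.384, -0.2566, 0.2974]
orientation: [3.116, 0.382, 0.003]
contact_force: [0.8, -0.6, -0.6]
grip_width: 0.0366
```

```bash
python3 - <<'E'
from h import *
o=arm.get_obs();print(o["tcp_pos"],o["t"],o["contact_force"],o["moment"].round(2),o["grip_width"])
Rt=R.from_rotvec(o["orientation"]).as_matrix()
p=arm.capture("wrist"); save(p,"w19",(160,60,460,340),2.2)
for X in [(0,-.06,.087),(-.028,-.06,.082),(.028,-.06,.082),(-.0205,-.0445,.082),(.0205,-.0445,.082),(.0205,-.0755,.082)]:
    u=proj(p,o["tcp_pos"]+Rt@np.array(X),o); print(X,((u-[160,60])*2.2).round(0))
q=arm.capture("side"); save(q,"d19",(350,150,470,300),4)
E
```

```text
[ 0.38397956 -0.25659091  0.29739821] 22.9 [ 0.78370632 -0.61820929 -0.57252316] [-0.09  0.02  0.04] 0.03662749760246527
(0, -0.06, 0.087) [346. 158.]
(-0.028, -0.06, 0.082) [219. 160.]
(0.028, -0.06, 0.082) [472. 160.]
(-0.0205, -0.0445, 0.082) [255. 229.]
(0.0205, -0.0445, 0.082) [436. 229.]
(0.0205, -0.0755, 0.082) [441.  86.]
```

View pics/w19.png

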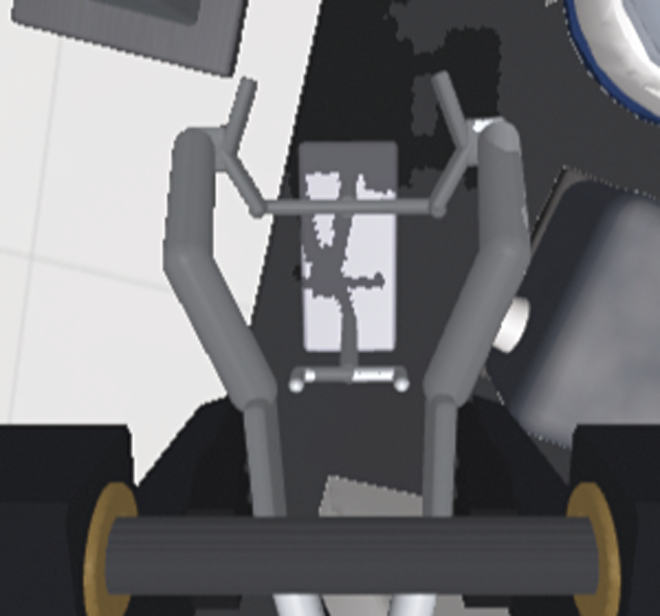

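View pics/d19.png

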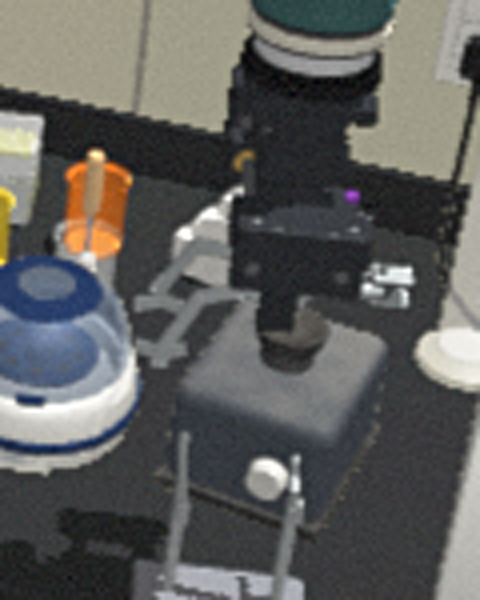

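Request:
arm_command:
  commands:
    - [0.012, -0.025, -0.005, 0, -0.17]
    - [0.034, -0.075, -0.01, 0, -0.17]
    - [0.056, -0.125, -0.01, 0, -0.17]
    - [0.079, -0.175, -0.01, 0, -0.17]
    - [0.1, -0.225, -0.01, 0, -0.17]

```text
t: 23.62
tcp_pos: [0.4255, -0.012, 0.3039]
orientation: [-3.118, -0.382, 0.004]
contact_force: [2.0, 0.4, -1.0]
grip_width: 0.0369
```

Request:
arm_command:
  commands:
    - [0.018, -0.05, 0, 0, -0.17]
    - [0.031, -0.1, 0, 0, -0.17]
    - [0.041, -0.15, 0, 0, -0.17]
    - [0.05, -0.2, 0, 0, -0.17]
    - [0.055, -0.23, 0.01, 0, -0.17]

```text
t: 24.25
tcp_pos: [0.4233, 0.2248, 0.2944]
orientation: [-3.118, -0.385, 0.002]
contact_force: [1.1, 0.3, -1.1]
grip_width: 0.0369
```

Request:
arm_command:
  commands:
    - [0, 0, 0.02, 0, -0.17]
    - [0, 0, 0.04, 0, -0.17]
    - [0, 0, 0.05, 0, -0.17]
    - [0, 0, 0.05, 0, -0.17]
    - [0, 0, 0.05, 0, -0.17]

```text
t: 24.88
tcp_pos: [0.4244, 0.2227, 0.2461]
orientation: [-3.118, -0.382, -0.001]
contact_force: [-0.5, 0.4, -0.6]
grip_width: 0.0369
```

```bash
python3 - <<'E'
from h import *
o=arm.get_obs();print(o["tcp_pos"],o["t"],o["contact_force"],o["moment"].round(2),o["grip_width"],o["qvel"].round(3))
Rt=R.from_rotvec(o["orientation"]).as_matrix(); print(Rt.round(3))
p=arm.capture("wrist"); save(p,"w20",(160,60,460,340),2.2)
C=[.4077,.289]
for z in [.055,.075]: print(z,((proj(p,C+[z],o)-[160,60])*2.2).round(1))
print("need",Rt.T@(np.array(C+[.055])-o["tcp_pos"]))
q=arm.capture("scene"); save(q,"s20",(170,80,310,240),3.7)
q=arm.capture("side"); save(q,"d20",(150,120,310,270),4)
E
```

```text
[0.42435832 0.22268557 0.24609603] 24.875 [-0.5206311   0.36184822 -0.60451854] [-0.05  0.07  0.07] 0.036914899962282983 [-0.001 -0.008 -0.009  0.001 -0.001  0.   ]
[[ 0.97   0.241  0.001]
 [ 0.241 -0.97   0.   ]
 [ 0.001 -0.    -1.   ]]
0.055 [346.6 119.7]
0.075 [346.4 119.8]
need [-0.00028846 -0.06835006  0.19110463]
```

View pics/w20.png

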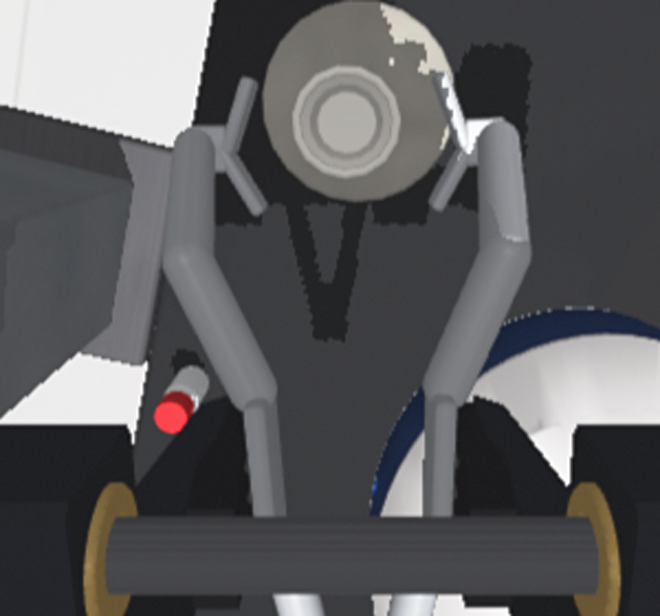

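View pics/s20.png

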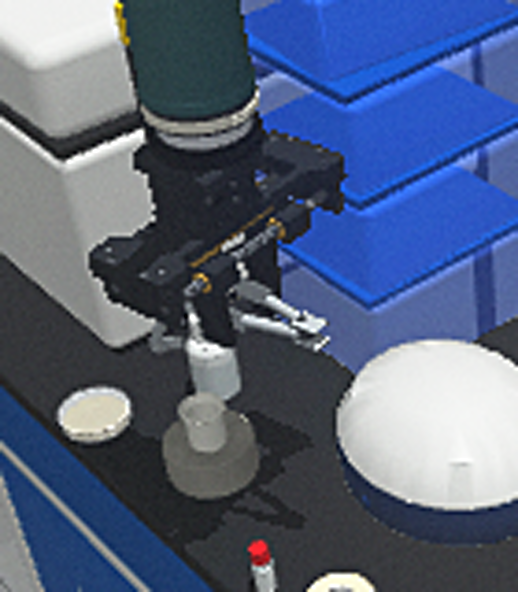

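View pics/d20.png

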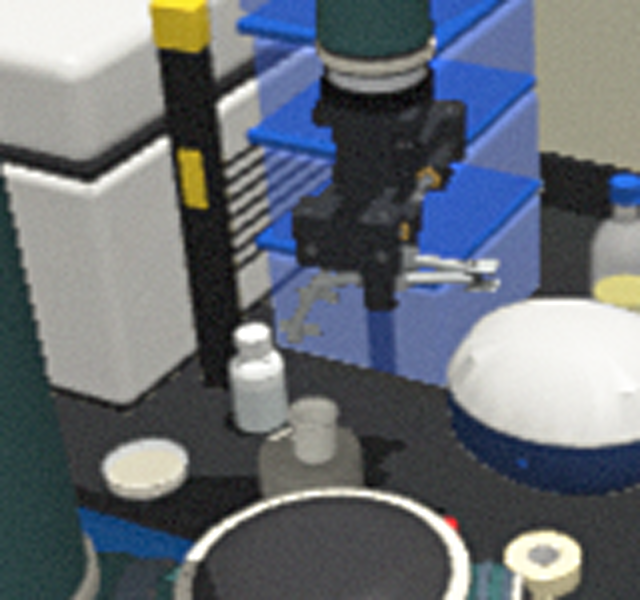

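Request:
arm_command:
  commands:
    - [-0.0005, -0.0053, 0.02, 0, -0.17]
    - [-0.0005, -0.0053, 0.045, 0, -0.17]
    - [-0.0005, -0.0053, 0.065, 0, -0.17]
    - [-0.0005, -0.0053, 0.07, 0, -0.17]
    - [-0.0005, -0.0053, 0.07, 0, -0.17]

```text
t: 25.65
tcp_pos: [0.4225, 0.2278, 0.1761]
orientation: [-3.118, -0.382, -0.001]
contact_force: [-0.5, -0.5, -1.2]
grip_width: 0.0367
```

```bash
python3 - <<'E'
from h import *
o=arm.get_obs();print(o["tcp_pos"],o["t"],o["contact_force"],o["moment"].round(2),o["grip_width"],o["qvel"].round(3))
Rt=R.from_rotvec(o["orientation"]).as_matrix(); print(Rt.round(3))
p=arm.capture("wrist"); save(p,"w21",(220,60,400,200),4)
C=[.4077,.289]
for z in [.055,.075]: print(z,((proj(p,C+[z],o)-[220,60])*4).round(1))
print("need",Rt.T@(np.array(C+[.055])-o["tcp_pos"]))
q=arm.capture("scene"); save(q,"s21",(170,120,290,240),4.5)
q=arm.capture("side"); save(q,"d21",(170,160,290,260),5)
E
```

```text
[0.42250119 0.22782161 0.17613335] 25.65 [-0.49411486 -0.47719846 -1.22238231] [-0.09  0.06 -0.03] 0.03672220451362497 [-0.    -0.011 -0.016  0.003  0.002 -0.   ]
[[ 0.97   0.241  0.   ]
 [ 0.241 -0.97   0.   ]
 [ 0.    -0.    -1.   ]]
0.055 [392.4 255.8]
0.075 [391.9 260.2]
need [ 0.00036364 -0.06293086  0.12113932]
```

View pics/w21.png

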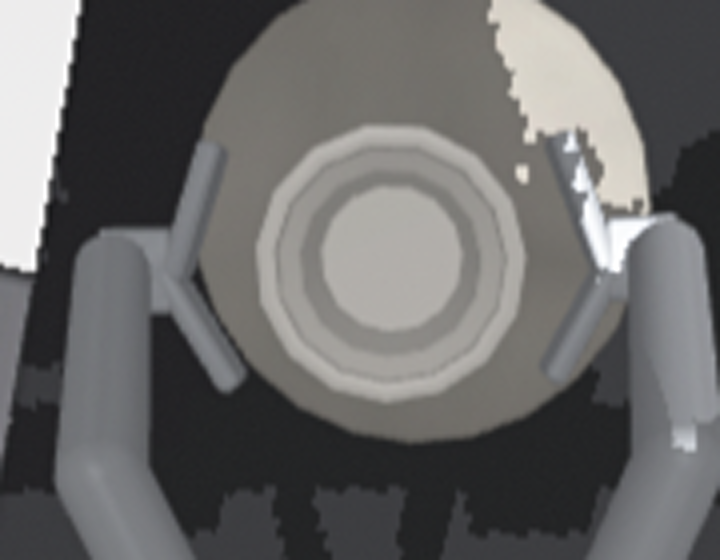

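View pics/d21.png

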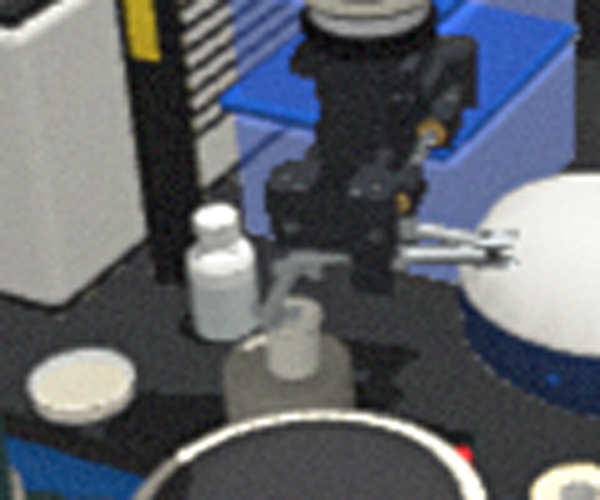

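View pics/s21.png

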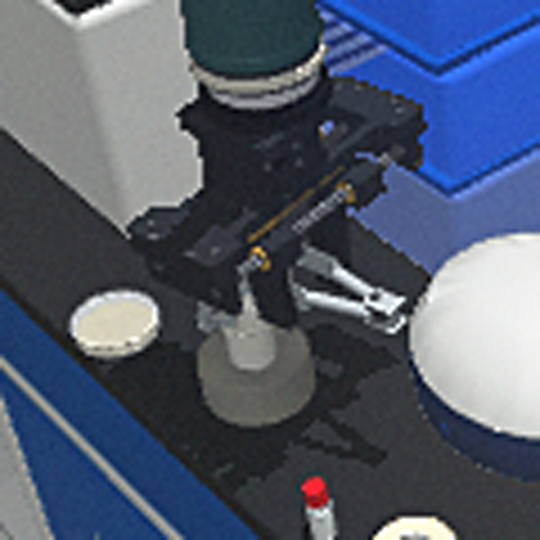

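Request:
arm_command:
  commands:
    - [0, -0.0007, 0.006, 0, -0.17]
    - [0, -0.0007, 0.012, 0, -0.17]
    - [0, -0.0007, 0.018, 0, -0.17]
    - [0, -0.0007, 0.024, 0, -0.17]

```text
t: 26.3
tcp_pos: [0.4219, 0.2283, 0.1511]
orientation: [3.118, 0.382, -0.001]
contact_force: [-0.8, 0.7, -0.8]
grip_width: 0.0369
```

```bash
python3 - <<'E'
from h import *
p=arm.capture("wrist"); save(p,"w22",(220,60,400,200),4)
o=arm.get_obs();print(o["tcp_pos"],o["t"],o["contact_force"],o["moment"].round(2),o["grip_width"])
E
```

```text
[0.42142377 0.22810247 0.15026105] 26.35 [ 0.13032039 -0.21399034 -1.78537677] [-0.13  0.03  0.01] 0.03686390841429142
```

View pics/w22.png

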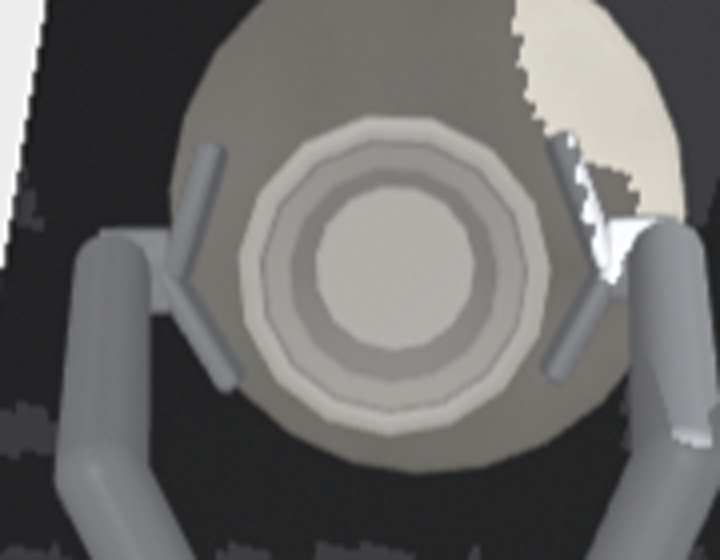

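Request:
arm_command:
  commands:
    - [0.0007, 0, 0.005, 0, -0.17]
    - [0.0007, 0, 0.01, 0, -0.17]
    - [0.0007, 0, 0.01, 0, -0.17]
    - [0.0007, 0, 0.01, 0, -0.17]

```text
t: 26.85
tcp_pos: [0.4228, 0.2286, 0.1418]
orientation: [-3.118, -0.382, -0.0]
contact_force: [-0.3, -0.4, -1.9]
grip_width: 0.0367
```

```bash
python3 - <<'E'
from h import *
p=arm.capture("wrist"); save(p,"w23",(220,60,400,200),4)
o=arm.get_obs();print(o["tcp_pos"],o["t"],o["contact_force"],o["moment"].round(2),o["grip_width"])
q=arm.capture("side"); save(q,"d23",(170,160,290,260),5)
E
```

```text
[0.42290225 0.22864022 0.14186625] 26.9 [-0.21755741 -0.02406624 -0.00426505] [-0.05 -0.02 -0.02] 0.036500107808017115
```

View pics/w23.png

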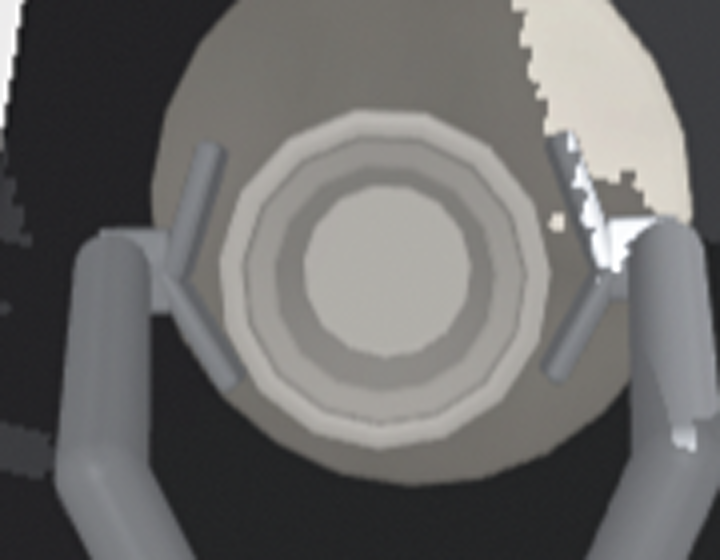

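View pics/d23.png

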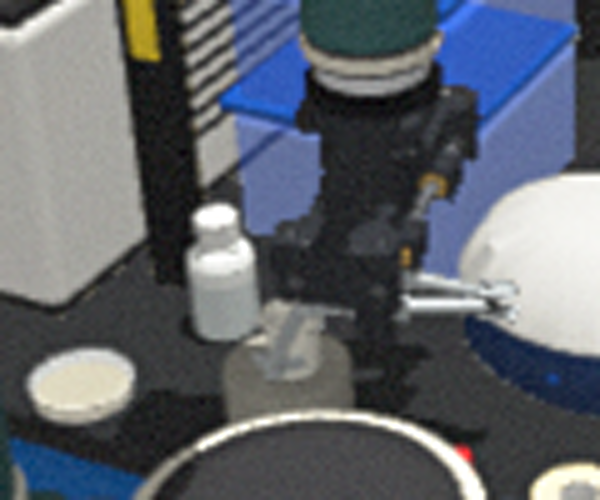

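Request:
arm_command:
  commands:
    - [0, 0, 0, 0, -0.22]
    - [0, 0, 0, 0, -0.27]
    - [0, 0, 0, 0, -0.32]
    - [0, 0, 0, 0, -0.37]
    - [0, 0, 0, 0, -0.45]

```text
t: 27.58
tcp_pos: [0.4227, 0.2286, 0.1417]
orientation: [3.118, 0.382, -0.0]
contact_force: [-0.5, -0.2, -0.6]
grip_width: 0.0276
```

Request:
arm_command:
  commands:
    - [0, 0, 0, 0, -0.6]
    - [0, 0, 0, 0, -0.8]
    - [0, 0, 0, 0, -1]
    - [0, 0, 0, 0, -1]
    - [0, 0, 0, 0, -1]

```text
t: 28.2
tcp_pos: [0.4227, 0.2286, 0.1417]
orientation: [3.118, 0.382, -0.0]
contact_force: [-0.7, -0.3, -0.4]
grip_width: 0.0272
```

```bash
python3 - <<'E'
from h import *
p=arm.capture("wrist"); save(p,"w24",(220,60,400,200),4)
o=arm.get_obs();print(o["tcp_pos"],o["t"],o["contact_force"],o["moment"].round(2),o["grip_width"])
E
```

```text
[0.42272823 0.2285657  0.14167739] 28.25 [ 0.17126016 -0.10589229 -0.66275795] [-0.05  0.1   0.04] 0.02705483204563689
```

View pics/w24.png

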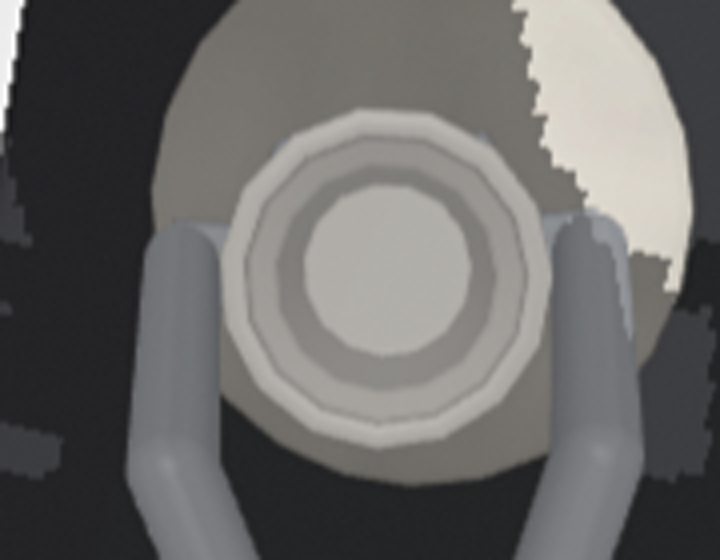

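Request:
arm_command:
  commands:
    - [0, 0, -0.005, 0, -1]
    - [0, 0, -0.015, 0, -1]
    - [0, 0, -0.03, 0, -1]
    - [0, 0, -0.045, 0, -1]
    - [0, 0, -0.06, 0, -1]

```text
t: 28.88
tcp_pos: [0.423, 0.2287, 0.2033]
orientation: [-3.118, -0.382, -0.002]
contact_force: [0.7, -0.5, -0.6]
grip_width: 0.0274
```

Request:
arm_command:
  commands:
    - [0, 0, -0.015, 0, -1]
    - [0, 0, -0.03, 0, -1]
    - [0, 0, -0.042, 0, -1]
    - [0, 0, -0.045, 0, -1]
    - [0, 0, -0.045, 0, -1]

```text
t: 29.5
tcp_pos: [0.4227, 0.2285, 0.2467]
orientation: [3.118, 0.382, -0.0]
contact_force: [-0.3, -0.5, -1.2]
grip_width: 0.0277
```

Request:
arm_command:
  commands:
    - [0, 0, 0, 0, -1]
    - [0, 0, 0, 0, -1]
    - [0, 0, 0, 0, -1]
    - [0, 0, 0, 0, -1]

```text
t: 30.0
tcp_pos: [0.4227, 0.2285, 0.2465]
orientation: [3.118, 0.382, -0.001]
contact_force: [0.1, -0.4, -1.7]
grip_width: 0.0277
```

```bash
python3 - <<'E'
from h import *
o=arm.get_obs();print(o["tcp_pos"],o["t"],o["contact_force"],o["moment"].round(2),o["grip_width"],o["qvel"].round(3))
p=arm.capture("wrist"); save(p,"w25",(220,60,400,200),4)
q=arm.capture("side"); save(q,"d25",(150,120,310,270),4)
for t in ["crucible","crucible_centre"]: print(t,[(np.round(d["at"],4).tolist(),round(d["confidence"],2)) for d in arm.pinpoint(t,q)][:3])
s=arm.capture("scene"); save(s,"s25",(170,80,310,240),3.7); save(s,"s25b",(330,160,430,250),6)
for t in ["crucible","crucible_centre"]: print(t,[(np.round(d["at"],4).tolist(),round(d["confidence"],2)) for d in arm.pinpoint(t,s)][:3])
E
```

```text
[0.42271519 0.2285443  0.2465303 ] 30.0 [ 0.14519953 -0.38852233 -1.65130897] [-0.08  0.06  0.01] 0.027719230868245376 [-0.    -0.    -0.001  0.001  0.    -0.   ]
crucible [([0.4114, 0.287, 0.1386], 0.56), ([0.4097, 0.2936, -0.0034], 0.42)]
crucible_centre [([0.4058, 0.2859, 0.1581], 0.54), ([0.4066, 0.2893, 0.1592], 0.17)]
crucible [([0.4046, 0.2852, 0.1403], 0.47)]
crucible_centre [([0.408, 0.2837, 0.1562], 0.39)]
```

View pics/w25.png

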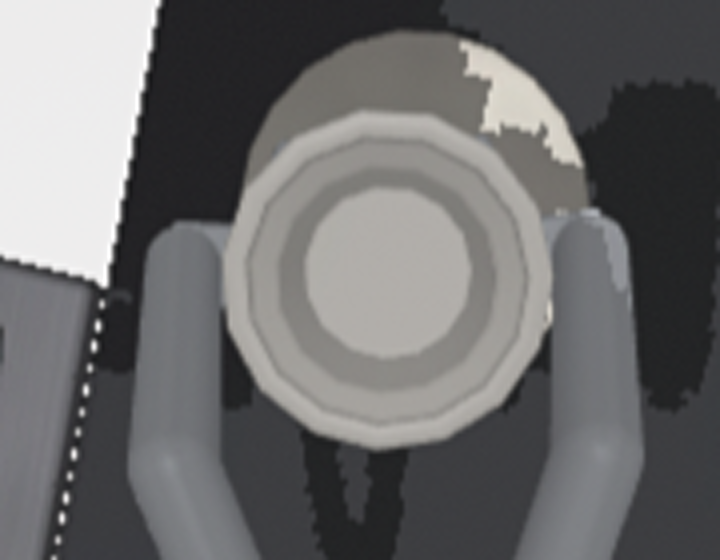

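View pics/d25.png

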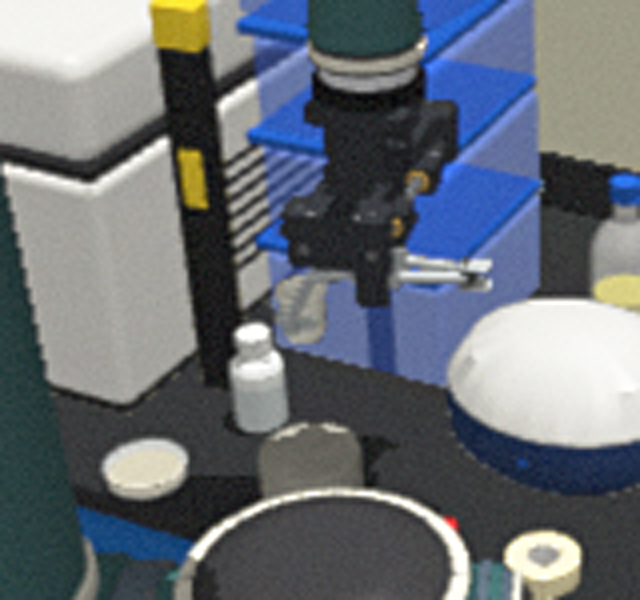

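View pics/s25.png

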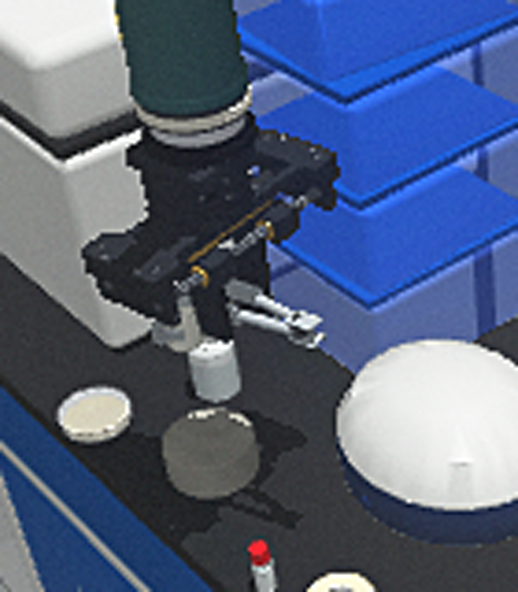

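View pics/s25b.png

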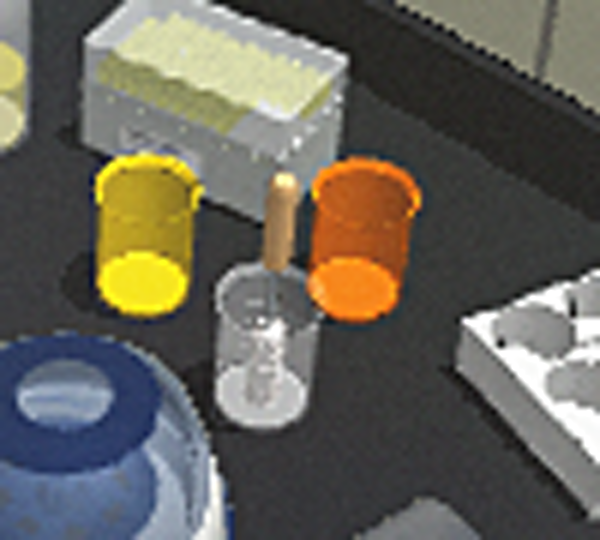

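Crucible is held upright at about z = 0.139 (underside), which is 10 cm above the block; the brush stands in the clear beaker at scene pixel (375, 210). I am handing the job in.

```bash
python3 -c "
from workcell import arm
print(arm.close_job())"
```

```text
the job is handed in; nothing more can be done
None
```

I brushed out the crucible, put the brush back in its beaker, and finished holding the crucible up in the tongs. The job was handed in at about 30 s of the 64 s allowed. No verdict was reported.

- **Brushing:** I took the brush from the clear beaker, not the yellow or orange ones. I brushed down to about 7 mm above the crucible's underside, up to about 37 mm, and down to about 7 mm again. Those depths come from the measured tool height.
- **Brush returned:** The brush was let go in the clear beaker. The last picture shows it standing with its head inside.
- **Tongs:** I squeezed them lightly to about 37 mm over the plates and centred the open jaws over the crucible with the wrist camera. I then lowered them past the rim, closed them and lifted slowly by about 10.5 cm.
- **Last checks:** The networks put the crucible's underside at 0.139 to 0.140 m, about 10 cm above the block. It looked upright, its place in the wrist picture did not change during the lift, and the joints were at rest. The grip width was steady at 27.7 mm.
- **Disagreements:** The scene and wrist cameras differed by 2 to 5 mm in y, and I used the wrist camera. The tongs were held about 3 mm off the nominal grip point along their length. There was a brief 3.9 N push on the tool when the fingers first closed on the tongs, which was gone after the lift. Before the descent, the wrist picture sometimes read the jaws about 1 to 2 mm off the crucible's centre.

I did not measure the bystanders again at the end. Those in the last crops looked unmoved, and no move came near them.

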